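# Load the bench tape magazine

### The arm

A 7-joint arm with a two-finger parallel gripper is mounted at the origin on a cart in front of the work surface, level with it; the furniture and walls round the work are solid. World frame = base frame: x ahead of the robot, y to its left, z up, the work surface at z = 0. Lengths are in m, angles in degrees, forces in N, time in s.
With the tool pointing down it reaches from about 0.425 to 1.025 m from the base axis. Payload 9.4 kg.
Tool frame: the origin (TCP) lies at the very end of the fingers, on their centre line; the grasp point (between the pads) lies ctrl.grip_depth behind it (ctrl.grip_depth is the distance from the TCP to the grasp point, in m); z points along the fingers, y is the line along which they close (so a half turn about z gives the same grasp; the last joint's range is limited). The gripper opens to 93 mm and grips with 3 to 60 N. Pads are 15 mm wide; open, the fingers measure 128 mm over their backs; the gripper's body (75 mm by 188 mm) begins 65 mm behind the grasp point.
Start: joints at [-75.212, 34.337, -0.143, 91.639, 0.103, 54.024, -4.572], TCP at [0.238, 0.685, 0.219] pointing down, gripper open.
Joint ranges: [-147.43, 147.43], [-19.82, 112.94], [-74.19, 73.91], [6.32, 146.72], [-59.91, 239.91], [6.04, 106.73], [-150.56, 150.56]. Speed limits (degrees/s): [127.2, 127.2, 172.46, 172.46, 180, 180, 180].

### API

Orientations are given as a 3x3 rotation matrix whose columns are the frame's x, y, z axes.
In Python, from workcell import ctrl, cams gives the robot as it stands.
- The arm moves only by the shell command python3 -m handwheel 'ROWS' [FORCE]. ROWS is JSON, a list of rows, each a list of 3 entries, a list of its own where there are three numbers: the finger opening in m, from 0 to 0.093, then the shift along the world's x, y, z in m, then the turn about the world's z in rad. A call has 1 to 5 rows; each row is the pose to reach, as a shift and turn from the pose commanded when the call began; what a row does not reach only later rows make up. A row lasts 1/12 s, in which the tool goes at most 41.7 mm and 7.16 degrees, less where a joint would pass 70% of its speed; a pose out of reach is approached as far as the arm can. A call with a gripper value outside its range is refused whole. The fingers move at their own pace and stop on an object; FORCE is the grip in N (left out, the last holds). Time passes only in rows, so rows that repeat a pose let the fingers close. It gives the time, the measured TCP pose, the force, the opening and the grip force at its end, in the units of the state.
- ctrl.observe(): the state, without advancing time (a new reading comes with each control period).
- cams.capture(name): name is "scene" or "top" or "wrist"; returns the picture (480x640x3 uint8, blue, green, red); there is no depth.
- cams.camera_info(name): a dict with "fx", "fy", "cx", "cy" (pixels), "k1" (the pictures are not rectified: a ray, as slopes to the right and down, at radius r is drawn at 1 + k1 r^2 times it, then the intrinsics apply), "origin" and "orientation" of the camera in the world. Camera axes: x right, y down, z forward; pixel columns grow to the right and rows downward; lengths in m; the calibration is good to about 2 mm. A picture is of the moment at which its call begins: read the wrist's pose just before it. camera_info takes no time and is no camera call; for the wrist camera it gives the pose at the moment of the call.
- ctrl.hand_in(): hands the job in; it is judged then, once.
The state is a dict: "time_s": time; "q": joint angles; "dq": joint speeds; "joint_efforts": joint torques, N m; "position": TCP position; "eef_rot": TCP orientation; "wrist_force": force on the tool from outside, world axes, zero at the start; "ft_torque": the same for the moment, N m; "opening": finger opening in m; "gripper_force": force on a finger pad.
Only numpy, scipy, OpenCV 4.12 (cv2) and the standard library are available. Lean on these libraries where they do the work, as an engineer would, in place of code of your own. Each camera call takes 0.05 s, during which the arm holds its last target. There are 200 camera calls.

### The job

Refill the tape magazine on the packing bench with the two rolls of tape that stand in the cradle. Push each roll, standing on edge, down through the sprung flap on top of the filling tower, far enough that it rolls away down the track and the flap springs shut behind it: first the part-used (smaller) roll, so that it comes out first and lies against the front stop, then the new (larger) roll, which must lie behind it. Do not disturb the tape dispenser, stapler, cutter or mug.

Things in the scene. Friction and masses are not known exactly. Their poses are not given: they have to be found in the camera images.
- magazine: Fixed gravity-feed tape magazine of grey sheet steel, 290 long, 49 wide, about 205 high. Origin on the worktop under its middle; x runs from the low front end (front stop, 140 mm out at -x) up to the filling tower (+x). Track 43 wide inside, sloping down to -x at 16 degrees; its surface is 79 mm above the worktop below the mouth's centre, 15 at the stop. A roll let go on it rolls down by itself.
- mouth (a point): Centre of the filling mouth at the tower's rim, 198 mm above the worktop; axes as the magazine's. Mouth 96 mm long (x), 43 wide (y), shut by the flap 5 mm below the rim. Each long side wall has a thumb cut-out, 54 mm wide along x, centred here, 70 deep, open to the outside: fingers holding a roll by its flat sides can follow it down and open there. Flared lips rise 7 mm above the rim beside them.
- flap (a joint): Sprung steel flap, 98 mm long, hinged at the rear (+x) rim: 0 rad shut, turns down into the tower, 1.45 at its stop, hanging at the rear wall. Its spring always shuts it (damped, about half a second). A roll's weight opens it only a crack; pushing one through takes 2 to 6 N. Let go with its top less than 25 mm below the rim it stays wedged or is pushed back up; lower down it rolls away.
- used_roll_center (a point): Centre of the part-used roll of clear tape: 67 mm diameter, 36 mm wide, core hole 38 mm, about 0.11 kg; starts standing on edge in the cradle. z axis = axis of the roll (level), the fingers close along it.
- new_roll_center (a point): Centre of the new roll of brown packing tape: 79 mm diameter, 36 mm wide, core hole 38 mm, about 0.16 kg; starts standing on edge in the cradle, 98 to 122 mm from the other roll; which one is on which side varies. z axis = axis of the roll (level), the fingers close along it.
- cradle: Fixed cradle, two 10 mm steel rods along its y axis, 236 mm long, 50 mm apart, between plywood end plates 84 mm wide and 30 mm high; origin on the worktop under its middle. The rolls stand across the rods with their axes along its y.
- seat_front (a point): Point in the magazine where the centre of the used roll lies when it rests on the track against the front stop.
- seat_second (a point): Point in the magazine where the centre of the new roll lies when it rests on the track against the used roll in front of it.
- tape_dispenser: Bystander: grey bench tape dispenser, 135x46x74 mm, origin under its middle.
- stapler: Bystander: stapler, 120x32x44 mm, origin under its middle.
- cutter: Bystander: snap-blade box cutter lying flat, 131x18x14 mm, origin under its middle.
- mug: Bystander: dark mug, 68 mm diameter, 62 mm high, origin under its middle.

How it is judged:
By the outcome, as a careful person would: the job done as asked, in the order asked, and still so for the second after the job is handed in, with the robot touching nothing.
It also fails if it takes over 70 s, if anything falls off the work surface, if the arm or the gripper's body presses on something with over 40 N, if the wrist force passes 120 N, or if a joint passes its speed limit or range.

## Working session

There is one attempt and no reset: what is moved stays moved. The work goes in short steps, Python scripts to look and compute and a shell command to move; the robot and the scene stay as the last step left them, time stands still between calls to the robot, and variables do not carry over. Pictures are saved under pics/ and viewed, at most 10 in all, crops included, and the job is handed in when it is done.

```bash
mkdir -p pics; ls; python3 - <<'E'
from workcell import ctrl, cams
import cv2,numpy as np
a=cams.capture("top"); b=cams.capture("scene")
cv2.imwrite("pics/top.png",a); cv2.imwrite("pics/scene.png",b)
for n in("top","scene","wrist"):print(n,cams.camera_info(n))
s=ctrl.observe(); print(s["time_s"],s["position"],s["eef_rot"],s["opening"],ctrl.grip_depth,s["wrist_force"])
E
```

```text
pics
top {'fx': 614.6950897201303, 'fy': 614.6950897201303, 'cx': 320.1506928651746, 'cy': 243.0254976411824, 'k1': -0.11888294558342827, 'origin': array([0.31278545, 0.23148568, 1.79293074]), 'orientation': array([[-0.01622681, -0.99450722,  0.10340249],
       [-0.99985629,  0.01563202, -0.00656005],
       [ 0.00490763, -0.10349408, -0.99461796]])}
scene {'fx': 480.6179142144709, 'fy': 480.6179142144709, 'cx': 315.5672484198897, 'cy': 244.02236095446955, 'k1': -0.02161151188600108, 'origin': array([-0.21886634, -0.57549611,  0.77106682]), 'orientation': array([[ 0.74317569, -0.32573473,  0.58445426],
       [-0.66890431, -0.38262021,  0.63731374],
       [ 0.01602879, -0.86458005, -0.5022394 ]])}
wrist {'fx': 432.95058218369905, 'fy': 432.95058218369905, 'cx': 315.5505105780764, 'cy': 242.65568634320644, 'k1': 0.01079657356597659, 'origin': array([0.17353507, 0.70819509, 0.38446204]), 'orientation': array([[ 3.27667485e-01,  9.15608526e-01,  2.33012974e-01],
       [ 9.44793083e-01, -3.17488171e-01, -8.10388231e-02],
       [-2.20974608e-04,  2.46702833e-01, -9.69091153e-01]])}
0.1 [0.23811172 0.68435986 0.21789264] [[-9.44480568e-01  3.28567119e-01 -3.23854914e-04]
 [ 3.28567262e-01  9.44479750e-01 -1.24764362e-03]
 [-1.04060262e-04 -1.28478328e-03 -9.99999169e-01]] 0.09308448226716642 0.0188 [ 0.18164553 -0.61128071  0.71306669]
```

View pics/top.png

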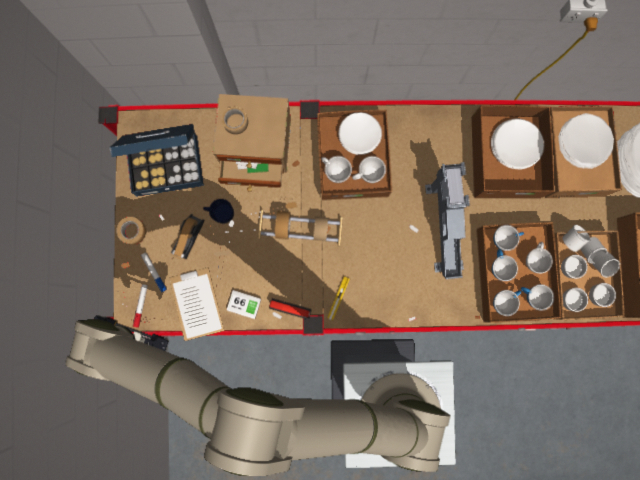

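View pics/scene.png

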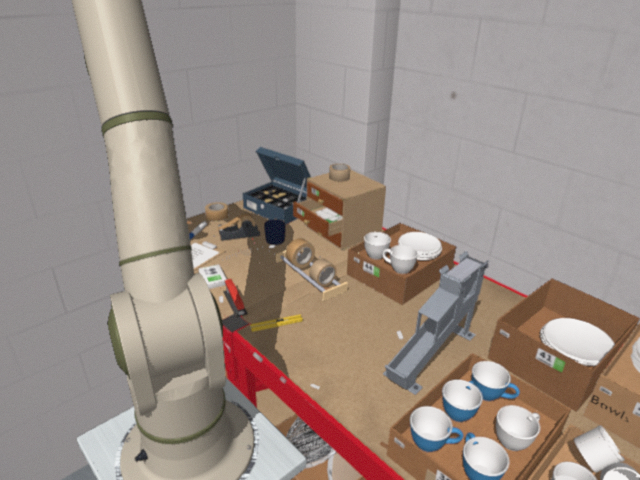

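The top view shows the cradle at about (300,227) with rolls at (282,226) and (320,228), and the magazine from (452,275) at the front to (452,165) at the tower. I'll zoom in next and compute rays.

```bash
cat > h.py <<'E'
from workcell import ctrl, cams
import cv2, numpy as np
def ray(ci,u,v):
    K=np.array([[ci["fx"],0,ci["cx"]],[0,ci["fy"],ci["cy"]],[0,0,1]])
    p=cv2.undistortPoints(np.array([[[u,v]]],float),K,np.array([ci["k1"],0,0,0]))[0,0]
    return ci["origin"], ci["orientation"]@np.array([p[0],p[1],1])
def plane(ci,u,v,z):
    o,d=ray(ci,u,v); return o+d*(z-o[2])/d[2]
def proj(ci,P):
    q=ci["orientation"].T@(np.asarray(P)-ci["origin"]); x,y=q[:2]/q[2]; s=1+ci["k1"]*(x*x+y*y)
    return ci["fx"]*x*s+ci["cx"],ci["fy"]*y*s+ci["cy"]
E
python3 - <<'E'
from h import *
t=cams.camera_info("top")
for n,u,v,z in [("rollL",282,226,.07),("rollR",320,228,.07),("endL",262,225,.03),("endR",340,229,.03),("front",452,275,.03),("tower",452,170,.2)]:print(n,plane(t,u,v,z).round(3))
a=cv2.imread("pics/top.png");b=cv2.imread("pics/scene.png")
A=cv2.resize(a[195:255,245:355],None,fx=5,fy=5,interpolation=2); B=cv2.resize(a[150:290,415:485],None,fx=4,fy=4,interpolation=2)
C=cv2.resize(b[220:300,270:370],None,fx=4,fy=4,interpolation=2)
W=np.zeros((600,800,3),np.uint8)
W[:300,:520]=A[:,:520]; W[300:600,:400]=C[:300]
W[:560,520:800]=B
cv2.imwrite("pics/z.png",W)
E
```

```text
rollL [0.542 0.327 0.07 ]
rollR [0.535 0.22  0.07 ]
endL [0.551 0.387 0.03 ]
endR [0.536 0.162 0.03 ]
front [ 0.397 -0.159  0.03 ]
tower [ 0.668 -0.133  0.2  ]
```

View pics/z.png

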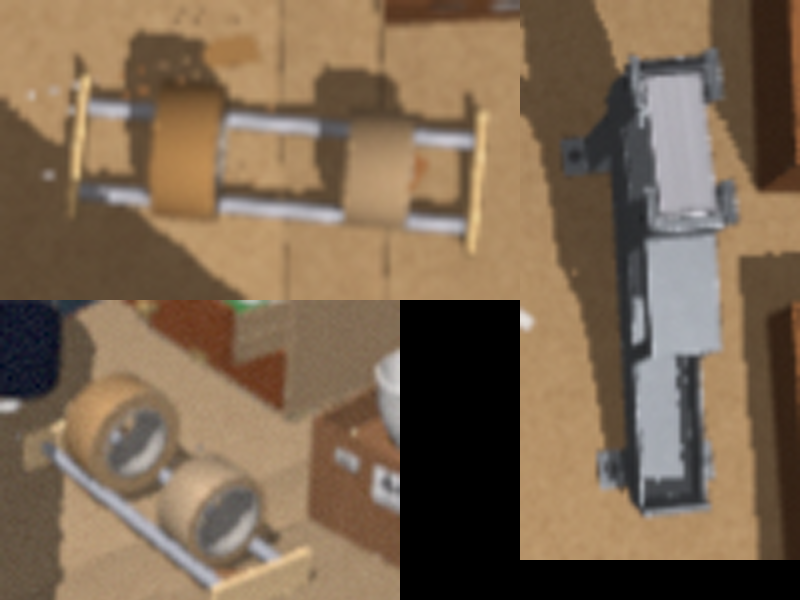

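New (larger, brown) roll is on the left, at y≈0.33. The used roll is on the right, at y≈0.22. The magazine's mouth runs from about (456,206) to (453,167) in top pixels. Next I'll measure its axis and check the roll against the scene view, using two-view triangulation.

```bash
python3 - <<'E'
from h import *
t=cams.camera_info("top");s=cams.camera_info("scene")
fr=plane(t,453.2,277,.03);re=plane(t,453.8,165.5,.203)
ml=(plane(t,456.2,205.5,.198)+plane(t,453.2,167.5,.198))/2
print(fr,re,np.degrees(np.arctan2(*(re-fr)[1::-1])),"mouth",ml)
def tri(a,b):
    (o1,d1),(o2,d2)=ray(t,*a),ray(s,*b)
    x=np.linalg.lstsq(np.c_[d1,-d2],o2-o1,rcond=None)[0]
    p,q=o1+x[0]*d1,o2+x[1]*d2; return (p+q)/2,np.linalg.norm(p-q)
# rolls from color blobs are close: use top-view band centre at roll top; project centres into scene
for n,u,v,r in [("new",282.2,225,.0395),("used",320.8,228.6,.0335)]:
    h=.005+.0 # rods rest near table
    for zc in (.045,.055,.065,.075):
        P=plane(t,u,v,zc+r*.8);P[2]=zc;print(n,P.round(3),np.round(proj(s,P),1))
print(np.round(proj(s,ml),1))
E
```

```text
[ 0.3914141  -0.16265335  0.03      ] [ 0.67968439 -0.13763701  0.203     ] 4.959750335117571 mouth [ 0.62406423 -0.13870966  0.198     ]
new [0.544 0.326 0.045] [298.9 255.9]
new [0.543 0.326 0.055] [298.7 253.2]
new [0.541 0.325 0.065] [298.5 250.4]
new [0.54  0.325 0.075] [298.2 247.6]
used [0.533 0.218 0.045] [321.6 273.2]
used [0.531 0.218 0.055] [321.3 270.3]
used [0.53  0.218 0.065] [321.  267.3]
used [0.529 0.218 0.075] [320.7 264.4]
[462.8 268.4]
```

```bash
python3 -m handwheel '[[0.093,[0.021,-0.033,0.01],0.06],[0.093,[0.042,-0.066,0.02],0.12],[0.093,[0.063,-0.099,0.03],0.18],[0.093,[0.084,-0.132,0.03],0.23],[0.093,[0.105,-0.165,0.03],0.27]]' && python3 -m handwheel '[[0.093,[0.021,-0.033,0],0],[0.093,[0.042,-0.066,0],0],[0.093,[0.063,-0.099,0],0],[0.093,[0.084,-0.132,0],0],[0.093,[0.105,-0.165,0],0]]' && python3 -m handwheel '[[0.093,[0.021,-0.033,0],0],[0.093,[0.042,-0.066,0],0],[0.093,[0.063,-0.099,0],0],[0.093,[0.085,-0.134,0],0],[0.093,[0.085,-0.134,0],0]]'
```

```text
time_s: 0.52
position: [0.344, 0.5182, 0.249]
eef_rot: [[-0.998, 0.062, 0.001], [0.062, 0.998, 0.0], [-0.0, 0.0, -1.0]]
wrist_force: [1.0, -0.1, 1.1]
opening: 0.0929
gripper_force: 0.0
time_s: 0.93
position: [0.4488, 0.3529, 0.2485]
eef_rot: [[-0.998, 0.065, -0.0], [0.065, 0.998, -0.0], [0.0, -0.0, -1.0]]
wrist_force: [0.8, 0.3, -0.4]
opening: 0.0934
gripper_force: 0.0
time_s: 1.35
position: [0.5374, 0.2119, 0.2485]
eef_rot: [[-0.997, 0.075, 0.002], [0.075, 0.997, -0.004], [-0.002, -0.004, -1.0]]
wrist_force: [0.6, -0.5, 0.5]
opening: 0.0931
gripper_force: 0.0
```

```bash
python3 - <<'E'
from h import *
w=cams.camera_info("wrist"); a=cams.capture("wrist"); cv2.imwrite("pics/w1.png",a)
print({k:np.round(v,4) for k,v in w.items()})
for P in [(.533,.218,.045),(.533,.2,.0785),(.533,.236,.0785),(.544,.326,.053)]: print(P,np.round(proj(w,P)))
E
```

```text
{'fx': np.float64(432.9506), 'fy': np.float64(432.9506), 'cx': np.float64(315.5505), 'cy': np.float64(242.6557), 'k1': np.float64(0.0108), 'origin': array([0.4689, 0.219 , 0.4149]), 'orientation': array([[ 0.0741,  0.9659,  0.2479],
       [ 0.9972, -0.0711, -0.0211],
       [-0.0027,  0.2488, -0.9686]])}
(0.533, 0.218, 0.045) [321. 208.]
(0.533, 0.2, 0.0785) [299. 217.]
(0.533, 0.236, 0.0785) [344. 213.]
(0.544, 0.326, 0.053) [449. 213.]
```

View pics/w1.png

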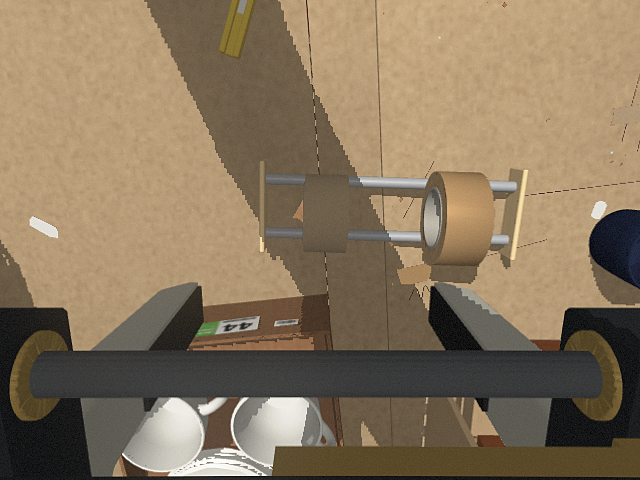

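The used roll's top band spans columns 303–350 and rows 174–252, between end plates at (263,207) and (518,215).

```bash
python3 - <<'E'
from h import *
w=cams.camera_info("wrist")
for n,u,v,z in [("edgeL",303,213,.0785),("edgeR",350,213,.0785),("x-",326,174,.05),("x+",326,252,.05),("pl",263,207,.022),("pr",519,215,.022),("rod1",385,182,.021),("rod2",385,234,.021),("newR",491,216,.09),("newL",438,216,.09),("nx-",465,171,.057),("nx+",465,265,.057)]: print(n,plane(w,u,v,z).round(4))
print(ctrl.observe()["position"])
E
```

```text
edgeL [0.528  0.2078 0.0785]
edgeR [0.5307 0.2447 0.0785]
x- [0.5016 0.2283 0.05  ]
x+ [0.5691 0.2239 0.05  ]
pl [0.53   0.1692 0.022 ]
pr [0.5543 0.4032 0.022 ]
rod1 [0.5153 0.2817 0.021 ]
rod2 [0.5637 0.2801 0.021 ]
newR [0.5385 0.3508 0.09  ]
newL [0.5356 0.3107 0.09  ]
nx- [0.5067 0.3417 0.057 ]
nx+ [0.5873 0.3428 0.057 ]
[0.53538789 0.21576862 0.24834237]
```

```bash
python3 -m handwheel '[[0.093,[0,0.007,-0.03],0],[0.093,[0,0.007,-0.07],0],[0.093,[0,0.007,-0.11],0],[0.093,[0,0.007,-0.15],0],[0.093,[0,0.007,-0.18],0]]' && python3 -m handwheel '[[0.093,[0,0,-0.015],0],[0.093,[0,0,-0.02],0],[0.04,[0,0,-0.02],0],[0.0,[0,0,-0.02],0],[0.0,[0,0,-0.02],0]]' 30 && python3 -m handwheel '[[0.0,[0,0,0],0],[0.0,[0,0,0],0],[0.0,[0,0,0],0],[0,[0,0,0],0]]'
```

```text
time_s: 1.82
position: [0.5315, 0.2286, 0.0659]
eef_rot: [[-0.998, 0.063, -0.002], [0.063, 0.998, -0.0], [0.002, -0.0, -1.0]]
wrist_force: [0.2, 0.1, -0.2]
opening: 0.093
gripper_force: 0.0
time_s: 2.23
position: [0.5338, 0.2284, 0.05]
eef_rot: [[-0.998, 0.064, 0.002], [0.064, 0.998, 0.001], [-0.002, 0.001, -1.0]]
wrist_force: [0.1, -0.5, 0.6]
opening: 0.0774
gripper_force: 0.0
time_s: 2.57
position: [0.5335, 0.2278, 0.0492]
eef_rot: [[-0.998, 0.065, 0.001], [0.065, 0.998, 0.0], [-0.001, 0.0, -1.0]]
wrist_force: [-0.1, -0.3, 0.3]
opening: 0.0505
gripper_force: 0.3
```

```bash
python3 -m handwheel '[[0.0,[0,0,0],0],[0.0,[0,0,0],0],[0.0,[0,0,0],0],[0,[0,0,0],0]]' && python3 -m handwheel '[[0,[0,0,0.01],0],[0,[0,0,0.05],0],[0,[0,0,0.09],0],[0,[0,0,0.13],0],[0,[0,0,0.17],0]]' 30
```

```text
time_s: 2.9
position: [0.5332, 0.2277, 0.0487]
eef_rot: [[-0.998, 0.065, -0.0], [0.065, 0.998, -0.0], [0.0, -0.0, -1.0]]
wrist_force: [-0.8, 0.3, 1.2]
opening: 0.0356
gripper_force: 30.0
time_s: 3.32
position: [0.5326, 0.2275, 0.221]
eef_rot: [[-0.998, 0.065, -0.0], [0.065, 0.998, -0.0], [0.0, -0.0, -1.0]]
wrist_force: [1.1, -1.5, -0.5]
opening: 0.0353
gripper_force: 30.0
```

```bash
python3 -m handwheel '[[0,[0,-0.025,0.03],0.03],[0,[0,-0.055,0.055],0.06],[0,[0,-0.09,0.07],0.09],[0,[0,-0.13,0.07],0.12],[0,[0,-0.17,0.07],0.155]]' && python3 -m handwheel '[[0,[0,-0.04,0],0],[0,[0,-0.08,0],0],[0,[0,-0.12,0],0],[0,[0,-0.12,0],0],[0,[0,-0.12,0],0]]'; python3 - <<'E'
from h import *
w=cams.camera_info("wrist"); a=cams.capture("wrist"); cv2.imwrite("pics/w2.png",a)
np.save("w2.npy",np.array([w["origin"],*w["orientation"]])); print(ctrl.observe()["position"],np.round(proj(w,(.624,-.139,.198))))
E
```

```text
time_s: 3.73
position: [0.5331, 0.0566, 0.2906]
eef_rot: [[-0.996, -0.093, 0.003], [-0.093, 0.996, 0.001], [-0.003, 0.0, -1.0]]
wrist_force: [1.5, 0.3, -1.4]
opening: 0.0354
gripper_force: 30.0
time_s: 4.15
position: [0.5326, -0.0649, 0.2891]
eef_rot: [[-0.996, -0.085, 0.0], [-0.085, 0.996, -0.0], [-0.0, -0.0, -1.0]]
wrist_force: [0.1, 0.3, -0.4]
opening: 0.0356
gripper_force: 30.0
[ 0.53286306 -0.06268526  0.2890253 ] [190. 370.]
```

View pics/w2.png

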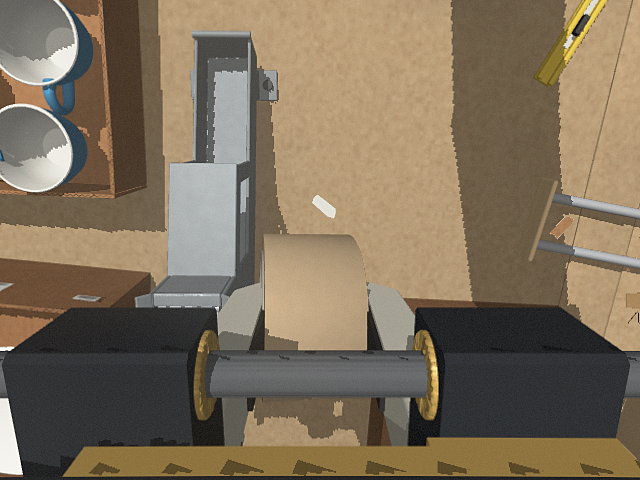

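The front of the magazine appears at columns 194–254, row 35. The mouth, expected at (190,370), is hidden behind the gripper, so I'll back off in -x.

```bash
python3 -m handwheel '[[0,[-0.03,0,0.01],0],[0,[-0.06,0,0.02],0],[0,[-0.085,0,0.03],0],[0,[-0.085,0,0.03],0],[0,[-0.085,0,0.03],0]]'; python3 - <<'E'
from h import *
w=cams.camera_info("wrist"); a=cams.capture("wrist"); cv2.imwrite("pics/w3.png",a)
print(ctrl.observe()["position"],np.round(proj(w,(.624,-.139,.198))))
E
```

```text
time_s: 4.62
position: [0.4479, -0.0608, 0.3196]
eef_rot: [[-0.996, -0.093, 0.002], [-0.093, 0.996, 0.0], [-0.002, 0.0, -1.0]]
wrist_force: [0.5, -0.4, -1.6]
opening: 0.0355
gripper_force: 30.0
[ 0.44872475 -0.06090381  0.31924094] [192. 445.]
```

View pics/w3.png

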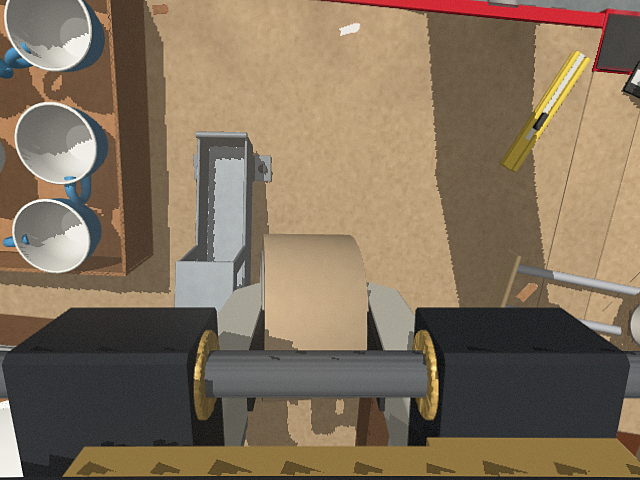

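Image down is +x, so that was the wrong way. I'll go to x≈0.65.

```bash
python3 -m handwheel '[[0,[0.04,0,0],0],[0,[0.08,0,0],0],[0,[0.12,0,0],0],[0,[0.16,0,0],0],[0,[0.2,0,0],0]]'; python3 -m handwheel '[[0,[0,0,0],0],[0,[0,0,0],0],[0,[0,0,0],0]]'; python3 - <<'E'
from h import *
w=cams.camera_info("wrist"); a=cams.capture("wrist"); cv2.imwrite("pics/w4.png",a)
print(ctrl.observe()["position"],np.round(proj(w,(.624,-.139,.198))))
E
```

```text
time_s: 5.08
position: [0.6511, -0.0609, 0.3175]
eef_rot: [[-0.996, -0.092, -0.0], [-0.092, 0.996, 0.0], [0.0, 0.0, -1.0]]
wrist_force: [0.1, 0.4, -1.0]
opening: 0.0355
gripper_force: 30.0
time_s: 5.33
position: [0.6483, -0.0614, 0.3171]
eef_rot: [[-0.996, -0.091, -0.002], [-0.091, 0.996, 0.0], [0.002, 0.0, -1.0]]
wrist_force: [0.4, 0.2, -0.0]
opening: 0.0357
gripper_force: 30.0
[ 0.64776806 -0.06173377  0.31777781] [199. 190.]
```

View pics/w4.png

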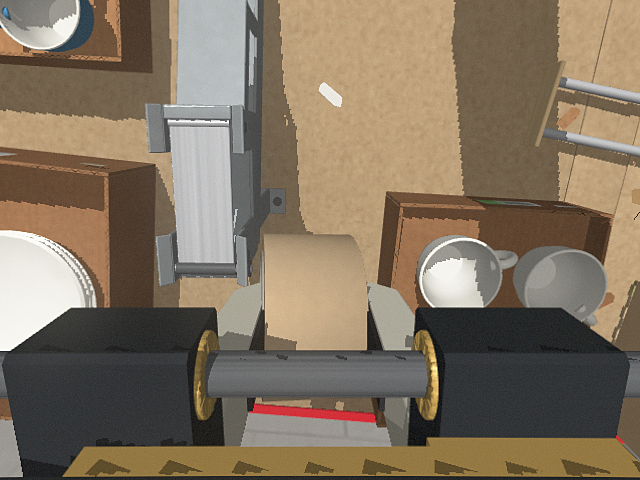

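The flap shows with corners at about (167,121), (231,121), (176,264) and (238,266).

```bash
python3 - <<'E'
from h import *
w=cams.camera_info("wrist")
c=np.array([plane(w,u,v,.194) for u,v in [(167,121),(231,121),(176,264),(238,266)]])
print(c.round(4)); f=(c[0]+c[1])/2;r=(c[2]+c[3])/2
print("mid",(f+r)/2,"len",np.linalg.norm(r-f),"w",np.linalg.norm(c[0]-c[1]),np.linalg.norm(c[2]-c[3]),"ang",np.degrees(np.arctan2(*(r-f)[1::-1])))
s=ctrl.observe();R=s["eef_rot"];print(np.degrees(np.arctan2(-R[1,0],-R[0,0])),s["position"])
# calibration check: the held roll should appear symmetric about tool
print(np.round(proj(w,s["position"]+np.array([0,0,.0]))), proj(w,s["position"]+R@[0,.018,-.02]),proj(w,s["position"]-R@[0,.018,.02]))
E
```

```text
[[ 0.5813 -0.1622  0.194 ]
 [ 0.5775 -0.1212  0.194 ]
 [ 0.6774 -0.1553  0.194 ]
 [ 0.6749 -0.1121  0.194 ]]
mid [ 0.6277922  -0.13770842  0.194     ] len 0.09709253224968857 w 0.041206405598126675 0.043299015465943655 ang 4.752916991563376
5.208210433392749 [ 0.64776806 -0.06173377  0.31777781]
[312. 303.] (np.float64(360.20744750242204), np.float64(324.26420764644456)) (np.float64(262.0840604996435), np.float64(324.2215458194305))
```

```bash
python3 -m handwheel '[[0,[-0.01,-0.03,0],0],[0,[-0.02,-0.06,0],-0.005],[0,[-0.021,-0.076,0],-0.005],[0,[-0.021,-0.076,0],-0.005],[0,[-0.021,-0.076,0],-0.005]]' && python3 -m handwheel '[[0,[0,0,-0.03],0],[0,[0,0,-0.055],0],[0,[0,0,-0.06],0],[0,[0,0,-0.06],0],[0,[0,0,-0.06],0]]'; python3 - <<'E'
from h import *
P=[ctrl.observe()["position"]]
a=cams.capture("wrist"); cv2.imwrite("pics/w5.png",a)
P.append(ctrl.observe()["position"]);print(P)
E
```

```text
time_s: 5.8
position: [0.6263, -0.1391, 0.3193]
eef_rot: [[-0.997, -0.083, 0.001], [-0.083, 0.997, -0.0], [-0.001, -0.0, -1.0]]
wrist_force: [-0.3, 0.7, -0.9]
opening: 0.0352
gripper_force: 30.0
time_s: 6.22
position: [0.6276, -0.1373, 0.2595]
eef_rot: [[-0.996, -0.086, 0.001], [-0.086, 0.996, 0.0], [-0.001, 0.0, -1.0]]
wrist_force: [1.0, 0.5, -0.6]
opening: 0.0352
gripper_force: 30.0
[array([ 0.62763769, -0.13734511,  0.25949642]), array([ 0.62800494, -0.13767899,  0.26007852])]
```

View pics/w5.png

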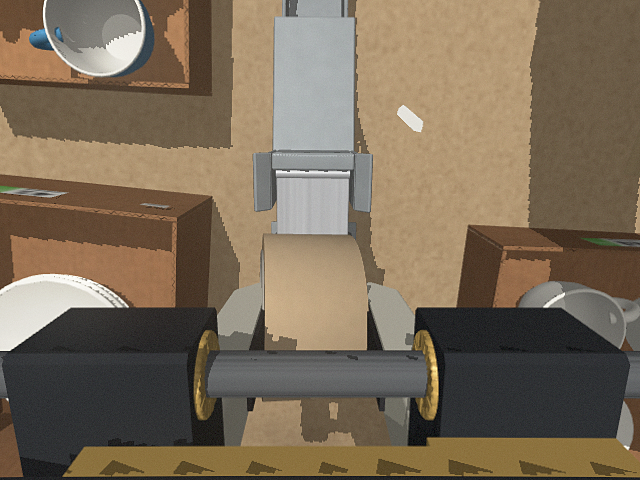

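The flap is centred at column 313 and the held roll at about 313, so they are aligned. I'll descend now.

```bash
python3 -m handwheel '[[0,[0,0,-0.02],0],[0,[0,0,-0.035],0],[0,[0,0,-0.05],0],[0,[0,0,-0.065],0],[0,[0,0,-0.07],0]]' 40
```

```text
time_s: 6.68
position: [0.6203, -0.1221, 0.1889]
eef_rot: [[-0.995, -0.095, -0.016], [-0.096, 0.995, 0.018], [0.014, 0.019, -1.0]]
wrist_force: [-28.2, 40.5, 20.0]
opening: 0.0316
gripper_force: 40.2
```

```bash
python3 -m handwheel '[[0,[0,0,0.03],0],[0,[0,0,0.06],0],[0,[0,0,0.08],0],[0,[0,0,0.08],0],[0,[0,0,0.08],0]]' 40; python3 - <<'E'
from h import *
a=cams.capture("wrist"); b=cams.capture("scene")
W=np.zeros((480,800,3),np.uint8); W[:360,:480]=cv2.resize(a,(480,360)); W[:,480:]=cv2.resize(b[200:400,380:513],(320,480))
cv2.imwrite("pics/w6.png",W); s=ctrl.observe(); print(s["position"],s["wrist_force"],s["opening"])
E
```

```text
time_s: 7.1
position: [0.6284, -0.1382, 0.2712]
eef_rot: [[-0.996, -0.085, 0.005], [-0.085, 0.996, -0.001], [-0.005, -0.001, -1.0]]
wrist_force: [-0.4, 0.3, -1.7]
opening: 0.0307
gripper_force: 40.0
[ 0.62701827 -0.13805973  0.2685658 ] [-0.07120844 -0.33007219 -1.42356354] 0.030690342595441678
```

View pics/w6.png

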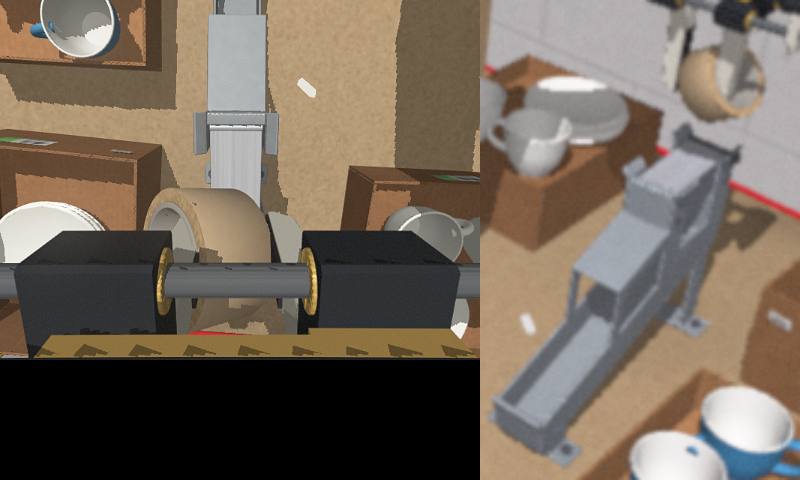

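The roll twisted in the grip during that push: it has yawed, with one finger in the core. The magazine is intact. Before re-gripping, I'll check how high the roll sat in the fingers, from the silhouette in w5.

```bash
python3 - <<'E'
from h import *
w=cams.camera_info("wrist");s=ctrl.observe();R=s["eef_rot"];p=s["position"]
ct=R.T@(w["origin"]-p);Rt=R.T@w["orientation"];print("cam in tool",ct.round(4))
wt=dict(w,origin=ct,orientation=Rt)
for row in (233,235):
    o,d=ray(wt,314,row); o2,d2=o[[0,2]],d[[0,2]]/np.linalg.norm(d[[0,2]])
    for z in (-.01,-.005,0,.005,.01,.015,.02):
        v=np.array([0,z])-o2; print(row,"centre at tool z",z,"dist",round(float(v[0]*d2[1]-v[1]*d2[0]),4))
# edges near the silhouette
for u in (263,366):
    o,d=ray(wt,u,250); t=(.005-o[2])/d[2]; print(u,(o+t*d).round(4))
a=cv2.imread("pics/w6.png"); 
b=cv2.imread("pics/w5.png")
E
```

```text
cam in tool [ 0.0683  0.0014 -0.1666]
233 centre at tool z -0.01 dist -0.0312
233 centre at tool z -0.005 dist -0.0301
233 centre at tool z 0 dist -0.0289
233 centre at tool z 0.005 dist -0.0278
233 centre at tool z 0.01 dist -0.0267
233 centre at tool z 0.015 dist -0.0256
233 centre at tool z 0.02 dist -0.0244
235 centre at tool z -0.01 dist -0.0304
235 centre at tool z -0.005 dist -0.0293
235 centre at tool z 0 dist -0.0281
235 centre at tool z 0.005 dist -0.027
235 centre at tool z 0.01 dist -0.0258
235 centre at tool z 0.015 dist -0.0247
235 centre at tool z 0.02 dist -0.0235
263 [ 0.0214 -0.02    0.005 ]
366 [0.0214 0.0223 0.005 ]
```

```bash
python3 - <<'E'
from h import *
w=cams.camera_info("wrist");s=ctrl.observe();R=s["eef_rot"];p=s["position"]
ct=R.T@(w["origin"]-p);wt=dict(w,origin=ct,orientation=R.T@w["orientation"])
# w5: TCP z .260; plane z in tool = .26-z
for n,pts,z in [("flap200",[(276,200),(351,200)],.194),("flap225",[(278,228),(352,228)],.194),("flapfront",[(275,172),(350,172)],.194),("lips outer",[(253,180),(372,180)],.205),("lips inner",[(271,180),(355,180)],.203),("cover",[(274,120),(354,120)],.16)]:
    q=[plane(wt,u,v,.26-z) for u,v in pts]; print(n,np.round(q,4)[:,:2].tolist(),"mid y",round((q[0][1]+q[1][1])/2,4))
g=cv2.imread("pics/w5.png").astype(int).sum(2)//3
for r in (180,200,226): print(r,g[r,240:385:1].tolist()[:])
E
```

```text
flap200 [[0.0327, -0.0198], [0.0328, 0.0208]] mid y 0.0005
flap225 [[0.0172, -0.019], [0.0173, 0.0217]] mid y 0.0013
flapfront [[0.0477, -0.02], [0.0478, 0.0199]] mid y -0.0
lips outer [[0.0447, -0.0303], [0.0447, 0.0303]] mid y 0.0
lips inner [[0.0445, -0.0213], [0.0445, 0.0219]] mid y 0.0003
cover [[0.0752, -0.023], [0.0753, 0.0244]] mid y 0.0007
180 [144, 146, 147, 144, 148, 141, 146, 143, 143, 141, 142, 145, 148, 107, 151, 158, 132, 117, 117, 120, 123, 118, 118, 121, 116, 118, 118, 118, 117, 127, 96, 95, 73, 74, 75, 61, 117, 176, 179, 180, 179, 176, 180, 183, 184, 178, 175, 177, 182, 181, 188, 186, 183, 182, 181, 180, 184, 188, 185, 183, 183, 182, 184, 189, 182, 188, 185, 183, 177, 178, 177, 181, 185, 184, 184, 187, 184, 182, 185, 182, 180, 182, 181, 184, 179, 180, 182, 184, 184, 186, 184, 181, 183, 184, 184, 189, 188, 182, 189, 177, 184, 183, 188, 189, 184, 187, 187, 196, 167, 72, 64, 68, 80, 68, 137, 109, 136, 135, 136, 132, 134, 137, 133, 132, 132, 140, 136, 133, 135, 150, 146, 100, 146, 148, 148, 141, 142, 139, 146, 147, 142, 148, 149, 145, 143]
200 [141, 148, 146, 149, 146, 
[... 695 characters left out ...]
37, 134, 138, 135, 139, 139, 140, 146, 143, 145, 137, 147, 139, 144, 143, 142, 140, 138, 144, 143, 142, 146, 146, 143, 144, 142, 138, 134, 136, 140, 139, 137, 157, 147, 151, 146, 149, 162, 178, 181, 174, 177, 175, 181, 182, 180, 175, 177, 178, 183, 184, 187, 185, 178, 184, 178, 183, 186, 183, 184, 184, 181, 189, 191, 188, 178, 182, 178, 175, 176, 175, 177, 179, 182, 178, 183, 183, 184, 178, 179, 182, 174, 175, 179, 177, 179, 178, 180, 181, 183, 186, 184, 182, 181, 186, 184, 185, 180, 180, 177, 178, 180, 183, 181, 182, 184, 191, 161, 81, 92, 98, 94, 91, 93, 93, 91, 85, 91, 85, 90, 91, 88, 88, 90, 89, 91, 86, 85, 92, 87, 74, 141, 140, 144, 140, 143, 145, 140, 143, 138, 132, 141, 139, 139, 147]
```

The mouth alignment was good to 0.5 mm. The measured force matches the flap's normal direction, so I pushed too fast against the damped flap and the roll was twisted out of the pads. I'll take it back to the cradle, release, realign and grip again, then push slowly.

```bash
python3 -m handwheel '[[0,[0,0,0.02],0],[0,[-0.005,0.03,0.025],0],[0,[-0.015,0.065,0.025],0],[0,[-0.025,0.1,0.025],-0.04],[0,[-0.035,0.138,0.025],-0.08]]' && python3 -m handwheel '[[0,[-0.01,0.038,0],-0.02],[0,[-0.02,0.076,0],-0.05],[0,[-0.03,0.114,0],-0.08],[0,[-0.04,0.152,0],-0.08],[0,[-0.05,0.19,0],-0.08]]' &&  python3 -m handwheel '[[0,[-0.007,0.036,-0.02],0],[0,[-0.007,0.036,-0.06],0],[0,[-0.007,0.036,-0.1],0],[0,[-0.007,0.036,-0.14],0],[0,[-0.007,0.036,-0.17],0]]'
```

```text
time_s: 7.62
position: [0.5912, 0.0002, 0.2925]
eef_rot: [[-1.0, -0.002, -0.002], [-0.002, 1.0, -0.0], [0.002, -0.0, -1.0]]
wrist_force: [0.4, 0.6, -1.3]
opening: 0.0304
gripper_force: 40.0
time_s: 8.03
position: [0.541, 0.1913, 0.2926]
eef_rot: [[-0.997, 0.075, -0.002], [0.075, 0.997, -0.001], [0.002, -0.001, -1.0]]
wrist_force: [1.0, 0.6, -1.4]
opening: 0.0305
gripper_force: 40.0
time_s: 8.45
position: [0.5334, 0.2254, 0.1199]
eef_rot: [[-0.997, 0.074, -0.003], [0.074, 0.997, -0.002], [0.003, -0.002, -1.0]]
wrist_force: [-0.5, -0.2, -1.1]
opening: 0.0307
gripper_force: 40.0
```

```bash
python3 - <<'E'
from h import *
s=ctrl.observe();print(s["position"],s["wrist_force"],s["opening"])
E
python3 -m handwheel '[[0,[0,0,-0.015],0],[0,[0,0,-0.03],0],[0,[0,0,-0.04],0],[0,[0,0,-0.045],0],[0,[0,0,-0.045],0]]'; python3 -m handwheel '[[0,[0,0,-0.01],0],[0,[0,0,-0.015],0],[0,[0,0,-0.015],0]]'
```

```text
[0.53341708 0.22544739 0.11993698] [-0.54057081 -0.22222522 -1.07511143] 0.030677491597666546
time_s: 8.87
position: [0.5346, 0.2255, 0.0773]
eef_rot: [[-0.997, 0.075, -0.002], [0.075, 0.997, -0.001], [0.002, -0.001, -1.0]]
wrist_force: [-0.4, 0.3, -1.5]
opening: 0.0302
gripper_force: 40.0
time_s: 9.12
position: [0.535, 0.2257, 0.063]
eef_rot: [[-0.997, 0.075, -0.0], [0.075, 0.997, -0.0], [0.0, -0.0, -1.0]]
wrist_force: [-0.1, 0.6, -1.2]
opening: 0.0305
gripper_force: 40.0
```

```bash
python3 -m handwheel '[[0,[0,0,-0.004],0],[0,[0,0,-0.008],0],[0,[0,0,-0.008],0]]';python3 -m handwheel '[[0,[0,0,-0.004],0],[0,[0,0,-0.008],0],[0,[0,0,-0.008],0]]'; python3 - <<'E'
from h import *
a=cams.capture("wrist");b=cams.capture("scene")
W=np.zeros((480,800,3),np.uint8); W[:360,:480]=cv2.resize(a,(480,360)); W[:,480:]=cv2.resize(b[220:310,290:350],(320,480))
cv2.imwrite("pics/w7.png",W)
E
```

```text
time_s: 9.37
position: [0.5351, 0.2257, 0.0552]
eef_rot: [[-0.997, 0.075, -0.0], [0.075, 0.997, -0.0], [0.0, -0.0, -1.0]]
wrist_force: [-0.6, -0.5, -1.4]
opening: 0.0307
gripper_force: 40.0
time_s: 9.62
position: [0.535, 0.2257, 0.047]
eef_rot: [[-0.997, 0.075, -0.001], [0.075, 0.997, -0.0], [0.001, -0.0, -1.0]]
wrist_force: [0.2, -0.3, -0.6]
opening: 0.0307
gripper_force: 40.0
```

View pics/w7.png

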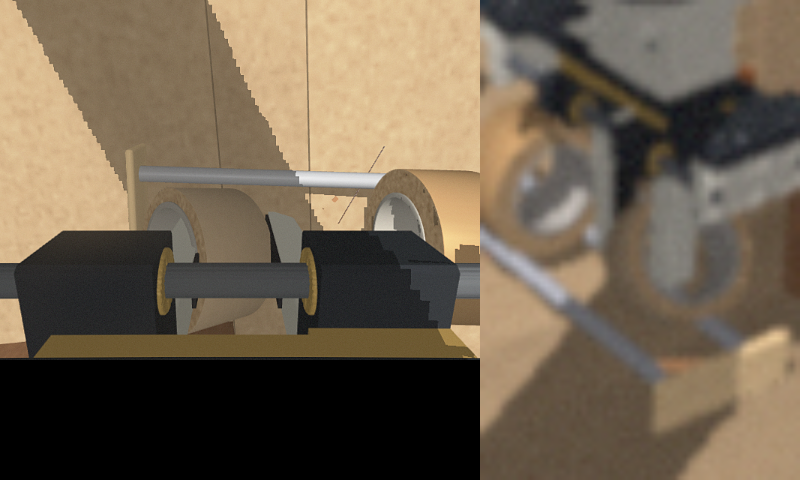

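The roll is displaced toward -y, with the -y finger inside the core, and hangs just above the rods. I'll lower it to contact and release.

```bash
python3 -m handwheel '[[0,[0,0,-0.003],0],[0,[0,0,-0.005],0],[0,[0,0,-0.005],0]]';python3 -m handwheel '[[0,[0,0,-0.003],0],[0,[0,0,-0.005],0],[0,[0,0,-0.005],0]]'
```

```text
time_s: 9.97
position: [0.5351, 0.2257, 0.0422]
eef_rot: [[-0.997, 0.075, -0.0], [0.075, 0.997, -0.0], [0.0, -0.0, -1.0]]
wrist_force: [0.1, 0.6, -0.8]
opening: 0.0306
gripper_force: 40.0
time_s: 10.22
position: [0.535, 0.2257, 0.0372]
eef_rot: [[-0.997, 0.075, -0.0], [0.075, 0.997, -0.0], [0.0, -0.0, -1.0]]
wrist_force: [-0.6, 0.3, -0.8]
opening: 0.0305
gripper_force: 40.0
```

```bash
python3 -m handwheel '[[0,[0,0,-0.003],0],[0,[0,0,-0.003],0]]';python3 -m handwheel '[[0.05,[0,0,0],0],[0.07,[0,0,0],0],[0.09,[0,0,0],0],[0.093,[0,0,0],0],[0.093,[0,0,0],0]]'; python3 -m handwheel '[[0.093,[0,0,0],0],[0.093,[0,0,0.02],0],[0.093,[0,0,0.06],0],[0.093,[0,0,0.1],0],[0.093,[0,0,0.14],0]]'; python3 - <<'E'
from h import *
w=cams.camera_info("wrist");a=cams.capture("wrist");cv2.imwrite("pics/n1.png",a)
hsv=cv2.cvtColor(a,cv2.COLOR_BGR2HSV)
# compact ascii of the region: hue/sat/val averaged in 10x10 cells
for r in range(150,310,8):
    print(r,' '.join("%3d"%a[r:r+8,c:c+10].mean() for c in range(230,540,10)))
print(ctrl.observe()["position"],np.round(proj(w,(.535,.222,.045))))
E
```

```text
time_s: 10.38
position: [0.5351, 0.2265, 0.0345]
eef_rot: [[-0.997, 0.074, 0.0], [0.074, 0.997, 0.001], [-0.0, 0.001, -1.0]]
wrist_force: [-0.4, 1.8, 1.8]
opening: 0.0298
gripper_force: 40.5
time_s: 10.8
position: [0.5353, 0.2256, 0.0346]
eef_rot: [[-0.997, 0.075, 0.0], [0.075, 0.997, -0.0], [-0.0, -0.0, -1.0]]
wrist_force: [-0.4, 0.6, -0.2]
opening: 0.0588
gripper_force: 0.0
time_s: 11.22
position: [0.5347, 0.2254, 0.1759]
eef_rot: [[-0.997, 0.075, -0.001], [0.075, 0.997, -0.001], [0.001, -0.001, -1.0]]
wrist_force: [1.3, 0.6, -0.6]
opening: 0.0911
gripper_force: 0.0
150  89  89  91  90  90  92  89  89  88  90 117 151 155 148 144 157 162 162 161 158 165 157 160 162 158 159 156 156 155 155 155
158  90  88  89  91  91  90  90  88  91  90  95 150 149 147 144 158 161 159 160 161 159 162 164 164 163 154 155 152 155 155 155
166  92  90  91  90  91  88  92  85  89  88  89 128 151 151 144 160 160 159 157 161 158 161 159 157 158 154 154 154 158 158 156
174  99  91  90  92  87  91  94  87  88  89  90  97 151 150 146 158 162 156 159 157 152 160 162 159 159 155 157 156 158 159 155
182 101  90  
[... 1381 characters left out ...]
0 146 184 149
270 145  93  88  85  86  86  86  85  91  90  90  90  92  90  92  91  92 120 118 103 123 113 107 133 130 128 125 123 112 117 159
278 156 110 129  96  85  81  82  87  91  93  91  90  91  90  92  88  92 128 159 132 110 108 111 123 120 119 116 114 128 111 168
286 147 141 140 123  92  90  89  89  88  91  89  90  90  92  92  87  91  99 156 121  85 154 152 139 110 105 103 108 149  94 166
294 148 146 148 144  98  89  90  91  87  90  89  92  90  92  92  86  93 106 135 104  27 130 154 154 138  86  83 134 155 125 155
302 147 149 146 151 123  89  89  91  87  90  89  91  91  91  89  86 102 132 132 100  18  59 151 154 154 131 138 156 155 155 156
[0.53805468 0.22675647 0.18355795] [309. 233.]
```

```bash
python3 - <<'E'
from h import *
w=cams.camera_info("wrist");a=cv2.imread("pics/n1.png")
b=cv2.bilateralFilter(a,9,30,5); h=cv2.cvtColor(b,cv2.COLOR_BGR2HSV)
lab=cv2.cvtColor(b,cv2.COLOR_BGR2LAB)
for r in range(184,284,12):
    print(r,' '.join("%d/%d"%(lab[r-3:r+4,c:c+4,0].mean(),h[r-3:r+4,c:c+4,1].mean()) for c in range(238,336,4)))
for u,v,z in [(260,230,.0785),(318,230,.0785),(289,182,.05),(289,280,.05)]: print(plane(w,u,v,z).round(4))
E
```

```text
184 101/83 101/84 100/85 101/85 104/83 103/83 102/85 97/86 89/86 87/92 90/88 93/81 95/82 98/82 101/84 99/84 99/85 99/87 99/86 101/85 101/86 100/86 101/86 101/86 101/87
196 112/12 112/9 113/8 113/8 114/6 105/30 93/44 92/34 90/35 89/63 95/85 101/80 99/79 98/79 96/79 95/80 93/79 91/78 90/71 97/51 103/34 113/13 117/3 116/4 116/4
208 103/87 104/87 104/86 101/84 99/53 104/32 102/32 101/33 96/40 92/80 105/80 104/80 103/80 102/79 101/79 100/79 100/79 98/80 96/80 94/79 93/80 91/80 94/80 100/84 101/84
220 103/87 107/85 102/78 106/41 108/33 107/32 106/32 101/38 93/76 108/80 107/80 106/79 105/78 105/79 104/79 102/79 102/79 101/79 100/79 99/79 98/79 96/80 97/82 101/85 101/86
232 103/88 101/78 105/40 107/33 107/33 107/33 101/43 97/77 113/79 112/80 111/80 110/79 108/79 106/79 105/80 104/80 103/79 102/79 100/79 100/79 99/79 99/80 98/85 99/86 100/86
244 100/86 98/51 101/36 102/36 100/37 94/62 101/83 109/81 108/80 108/80 107/80 107/80 106/80 106/79 105/79 105/79 104/80 102/80 101/80 100/80 100/79 102/82 102/85 103/85 102/86
256 97/68 91/52 92/46 93/63 96/83 105/81 106/80 106/80 105/80 105/80 104/80 104/80 103/80 103/80 102/79 102/79 102/79 101/79 101/79 101/68 106/27 107/21 106/23 105/24 105/25
268 99/87 95/90 97/85 100/81 101/81 101/81 101/80 100/81 101/81 100/81 100/81 100/81 100/80 100/80 99/80 99/80 99/79 99/81 101/83 102/71 102/66 104/64 103/63 102/63 103/60
280 158/88 119/87 105/87 114/88 157/87 127/85 100/85 98/83 96/82 94/81 92/81 92/80 92/80 92/80 93/80 96/82 100/84 96/86 103/86 104/86 104/87 104/86 104/85 103/87 103/87
[0.5286 0.1939 0.0785]
[0.5314 0.231  0.0785]
[0.5027 0.2134 0.05  ]
[0.5739 0.2069 0.05  ]
```

Numeric analysis: the roll stands on the rods, centred near (0.537,0.214) and yawed about -19° relative to the tool. I'll turn the gripper to match and squeeze lightly to align it. Then I'll look again.

```bash
python3 -m handwheel '[[0.093,[0.002,-0.012,0],-0.12],[0.093,[0.002,-0.012,-0.02],-0.24],[0.093,[0.002,-0.012,-0.05],-0.34],[0.093,[0.002,-0.012,-0.08],-0.34],[0.093,[0.002,-0.012,-0.11],-0.34]]' && python3 -m handwheel '[[0.093,[0,0,-0.015],0],[0.093,[0,0,-0.026],0],[0,[0,0,-0.026],0],[0,[0,0,-0.026],0],[0,[0,0,-0.026],0]]' 10 && python3 -m handwheel '[[0,[0,0,0],0],[0,[0,0,0],0],[0,[0,0,0],0],[0,[0,0,0],0],[0,[0,0,0],0]]'&& python3 -m handwheel '[[0,[0,0,0],0],[0,[0,0,0],0],[0,[0,0,0],0],[0,[0,0,0],0],[0,[0,0,0],0]]'
```

```text
time_s: 11.68
position: [0.5375, 0.2139, 0.0639]
eef_rot: [[-0.915, 0.403, 0.002], [0.403, 0.915, 0.0], [-0.001, 0.001, -1.0]]
wrist_force: [0.7, 0.4, -0.2]
opening: 0.0928
gripper_force: 0.0
time_s: 12.1
position: [0.5379, 0.2139, 0.0396]
eef_rot: [[-0.915, 0.403, 0.001], [0.403, 0.915, 0.001], [-0.001, 0.001, -1.0]]
wrist_force: [-0.1, -0.2, -0.9]
opening: 0.0773
gripper_force: 0.0
time_s: 12.52
position: [0.5374, 0.2138, 0.039]
eef_rot: [[-0.915, 0.403, 0.001], [0.403, 0.915, 0.0], [-0.0, 0.0, -1.0]]
wrist_force: [0.3, 0.1, -0.6]
opening: 0.0443
gripper_force: 0.0
time_s: 12.93
position: [0.5374, 0.2138, 0.0387]
eef_rot: [[-0.915, 0.403, 0.0], [0.403, 0.915, 0.0], [-0.0, 0.0, -1.0]]
wrist_force: [-0.1, -0.9, 1.5]
opening: 0.0354
gripper_force: 9.6
```

```bash
python3 -m handwheel '[[0.06,[0,0,0],0],[0.06,[0,0,0.004],0],[0.06,[0,0,0.008],0],[0.06,[0,0,0.008],0],[0,[0,0,0.008],0]]' 50 && python3 -m handwheel '[[0,[0,0,0],0],[0,[0,0,0],0],[0,[0,0,0],0],[0,[0,0,0],0],[0,[0,0,0],0]]' && python3 -m handwheel '[[0,[0,0,0.0],0],[0,[0,0,0.04],0],[0,[0,0,0.08],0],[0,[0,0,0.12],0.12],[0,[0,0,0.16],0.24]]'; python3 - <<'E'
from h import *
a=cams.capture("wrist");cv2.imwrite("pics/n2.png",a)
b=cv2.bilateralFilter(a,9,30,5); h=cv2.cvtColor(b,cv2.COLOR_BGR2HSV);l=cv2.cvtColor(b,cv2.COLOR_BGR2LAB)
for c in (285,314,340): print(c,[ "%d:%d/%d"%(r,l[r,c-3:c+4,0].mean(),h[r,c-3:c+4,1].mean()) for r in range(215,262,3)])
for r in (250,275): print(r,[ "%d:%d/%d"%(c,l[r,c,0],h[r,c,1]) for c in list(range(250,276,3))+list(range(350,380,3))])
E
```

```text
time_s: 13.35
position: [0.5374, 0.2138, 0.047]
eef_rot: [[-0.915, 0.403, 0.001], [0.403, 0.915, 0.0], [-0.0, 0.0, -1.0]]
wrist_force: [-0.3, -0.4, 0.3]
opening: 0.0558
gripper_force: 0.0
time_s: 13.77
position: [0.5372, 0.2138, 0.0466]
eef_rot: [[-0.915, 0.403, 0.0], [0.403, 0.915, 0.0], [-0.0, 0.0, -1.0]]
wrist_force: [0.2, -0.1, 0.3]
opening: 0.0344
gripper_force: 49.0
time_s: 14.18
position: [0.5367, 0.2134, 0.2081]
eef_rot: [[-0.986, 0.169, -0.001], [0.169, 0.986, -0.001], [0.0, -0.002, -1.0]]
wrist_force: [-0.1, 0.6, -0.5]
opening: 0.0339
gripper_force: 49.1
285 ['215:117/84', '218:115/86', '221:113/86', '224:104/82', '227:99/78', '230:101/79', '233:103/79', '236:105/80', '239:106/80', '242:107/79', '245:108/79', '248:109/78', '251:110/78', '254:112/79', '257:113/79', '260:114/78']
314 ['215:113/85', '218:113/85', '221:114/85', '224:113/84', '227:94/78', '230:96/77', '233:99/77', '236:101/78', '239:103/78', '242:105/79', '245:106/79', '248:107/78', '251:107/79', '254:108/79', '257:109/79', '260:111/78']
340 ['215:110/87', '218:110/87', '221:111/85', '224:113/85', '227:109/83', '230:98/79', '233:97/78', '236:99/78', '239:100/80', '242:101/80', '245:102/79', '248:103/79', '251:104/80', '254:105/78', '257:106/79', '260:106/79']
250 ['250:103/38', '253:103/45', '256:100/85', '259:102/91', '262:107/86', '265:113/78', '268:112/78', '271:112/78', '274:112/78', '350:102/81', '353:102/79', '356:102/77', '359:112/78', '362:112/82', '365:113/80', '368:115/80', '371:116/82', '374:114/84', '377:114/85']
275 ['250:116/34', '253:116/34', '256:109/34', '259:108/41', '262:100/87', '265:100/95', '268:118/80', '271:118/80', '274:118/79', '350:108/79', '353:107/77', '356:107/80', '359:107/80', '362:108/81', '365:113/86', '368:114/87', '371:115/86', '374:117/85', '377:117/85']
```

With 50 N the opening shrank to 0.034 and the roll yawed about 5°, so high grip force twists it into the core; 30 N held steady earlier. I'll set it back square on the rods and re-grip gently.

```bash
python3 -m handwheel '[[0,[0,0,-0.03],0.08],[0,[0,0,-0.07],0.16],[0,[0,0,-0.11],0.17],[0,[0,0,-0.145],0.17],[0,[0,0,-0.158],0.17]]' && python3 -m handwheel '[[0,[0,0,-0.001],0],[0.05,[0,0,-0.001],0],[0.06,[0,0,-0.001],0],[0.06,[0,0,-0.001],-0.09],[0.06,[0,0,-0.001],-0.09]]' && python3 -m handwheel '[[0.0,[0,0,-0.004],0],[0,[0,0,-0.004],0],[0,[0,0,-0.004],0],[0,[0,0,-0.004],0],[0,[0,0,-0.004],0]]' 15  && python3 -m handwheel '[[0.0,[0,0,0],0],[0,[0,0,0],0],[0,[0,0,0],0],[0,[0,0,0],0],[0,[0,0,0],0]]' 20
```

```text
time_s: 14.65
position: [0.536, 0.2141, 0.0453]
eef_rot: [[-1.0, 0.005, -0.002], [0.005, 1.0, 0.0], [0.002, 0.0, -1.0]]
wrist_force: [-14.3, 17.5, 76.3]
opening: 0.0337
gripper_force: 53.5
time_s: 15.07
position: [0.5375, 0.2136, 0.048]
eef_rot: [[-0.995, 0.099, 0.001], [0.099, 0.995, 0.0], [-0.001, 0.0, -1.0]]
wrist_force: [-0.6, -0.4, 0.5]
opening: 0.055
gripper_force: 0.1
time_s: 15.48
position: [0.5373, 0.2137, 0.0437]
eef_rot: [[-0.996, 0.094, 0.0], [0.094, 0.996, 0.0], [-0.0, 0.0, -1.0]]
wrist_force: [-0.0, -0.9, 0.0]
opening: 0.0344
gripper_force: 14.8
time_s: 15.9
position: [0.5373, 0.2137, 0.0436]
eef_rot: [[-0.996, 0.095, 0.0], [0.095, 0.996, -0.0], [-0.0, -0.0, -1.0]]
wrist_force: [0.8, 0.9, 0.2]
opening: 0.0338
gripper_force: 19.8
```

```bash
python3 -m handwheel '[[0.06,[0,0,0],0],[0.093,[0,0,0],0],[0.093,[0,0,0],0],[0.093,[0,0,0.03],0],[0.093,[0,0,0.07],0]]' && python3 -m handwheel '[[0.093,[0,0,0.04],0],[0.093,[0,0,0.08],0],[0.093,[0,0,0.11],0],[0.093,[0,0,0.11],0],[0.093,[0,0,0.11],0]]'; python3 - <<'E'
from h import *
w=cams.camera_info("wrist");a=cams.capture("wrist");cv2.imwrite("pics/n3.png",a)
b=cv2.bilateralFilter(a,9,25,5); h=cv2.cvtColor(b,cv2.COLOR_BGR2HSV)
print(np.round(proj(w,(.537,.214,.045))),ctrl.observe()["position"])
S=h[...,1].astype(int)
for r in range(160,272,4):
    print(r,''.join('#' if s<28 else 'o' if s<60 else '.' if s<82 else ' ' for s in S[r,246:360:2]))
E
```

```text
time_s: 16.32
position: [0.5353, 0.213, 0.1116]
eef_rot: [[-0.996, 0.094, -0.006], [0.094, 0.996, -0.003], [0.005, -0.003, -1.0]]
wrist_force: [1.9, 0.3, 0.3]
opening: 0.063
gripper_force: 0.0
time_s: 16.73
position: [0.5379, 0.2141, 0.2255]
eef_rot: [[-0.996, 0.095, 0.004], [0.095, 0.996, 0.002], [-0.003, 0.002, -1.0]]
wrist_force: [-0.1, -0.3, -1.2]
opening: 0.0918
gripper_force: 0.0
[313. 217.] [0.53710466 0.21376532 0.22390231]
160                                                          
164                                                          
168                                   .                      
172                                                          
176             ..    .    . .  .........  ..      .  ...... 
180       ..  ....  . . .  . .....###########################
184        .............  ....  ..###########################
188        . .. ....... .... .  ......o.oooooooooooooooooooo#
192      ..... .  ......... .... .                           
196      .. ...........    ..... .                           
200      ... . . .   . ...   ....o          
[... 313 characters left out ...]
              
224       ... .. .   ......... ...                           
228       .  . .... .... ....... .                           
232      .........   .  ............ .... ...................
236      ...      ..... .........o###########################
240        ........ .....   . ...o###########################
244     .  .. .. .  . ..... ................ooooooooooooooooo
248     .   ....    .  .........                             
252     .     .   .... . ....  .                             
256     . . ...   . .  .... .. .                             
260              ..          ..                              
264                                                          
268
```

```bash
python3 - <<'E'
from h import *
w=cams.camera_info("wrist");a=cv2.imread("pics/n3.png")
for u,v,z in [(254,217,.0785),(310,217,.0785),(311,240,.021),(311,182,.021),(285,174,.05),(285,262,.05)]: print(u,v,plane(w,u,v,z).round(4))
b=cv2.bilateralFilter(a,9,25,5);l=cv2.cvtColor(b,cv2.COLOR_BGR2LAB);h=cv2.cvtColor(b,cv2.COLOR_BGR2HSV)
for r in range(168,272,6):
    print(r,' '.join("%d"%l[r-1:r+2,c:c+3,0].mean() for c in range(222,330,3)))
E
```

```text
254 217 [0.5248 0.1714 0.0785]
310 217 [0.5286 0.2122 0.0785]
311 240 [0.5602 0.2094 0.021 ]
311 182 [0.5096 0.2143 0.021 ]
285 174 [0.4983 0.1953 0.05  ]
285 262 [0.5695 0.1873 0.05  ]
168 106 106 105 104 105 106 107 106 103 113 139 112 101 103 103 102 101 103 103 104 105 104 103 104 104 103 104 105 106 107 88 103 102 100 100 101
174 107 108 106 105 106 107 106 104 103 113 141 113 98 97 97 98 99 101 100 100 100 97 96 98 101 102 100 105 106 105 115 99 98 99 100 100
180 161 105 105 105 106 106 105 105 105 115 140 112 97 96 96 96 96 95 95 95 96 96 95 95 95 95 93 99 115 115 115 115 115 115 115 115
186 167 169 117 104 105 106 106 104 104 112 142 105 101 101 101 101 101 101 101 101 100 100 100 100 99 99 99 85 103 103 103 104 103 103 104 105
192 166 166 166 130 103 104 106 107 106 108 141 103 104 104 103 103 104 104 103 103 103 102 102 102 102 102 103 88 102 104 104 108 102 102 101 101
198 165 165 165 167 148 104 104 105 106 107 133 107 107 106 106 105 105 104 105 105 104 104 103 104 104 104 105 95 102 103 103 81 101 101 100 100
204 166 168 167 166 166 152 118 106 104 104 131 108 108 107 1
[... 972 characters left out ...]
 165 164 166 167 166 165 165 165 166 168 200 114 103 103 103 102 102 102 101 101 102 101 101 101 101 100 99 86 101 101 101 101 101 122 101 102
252 165 167 166 164 163 165 166 166 167 169 201 147 97 98 99 98 98 98 98 97 97 97 96 96 96 95 96 89 102 103 103 103 103 86 103 103
258 166 166 165 165 166 166 166 167 167 163 195 202 137 106 98 98 98 98 98 98 98 97 96 95 94 95 96 98 102 103 103 103 102 112 106 105
264 163 163 162 162 165 167 166 166 166 166 164 161 163 166 151 98 140 163 153 111 105 105 104 104 103 100 101 103 103 103 102 102 100 83 102 104
270 165 165 165 164 167 168 166 162 165 168 166 162 163 165 163 162 161 161 162 148 117 104 105 105 105 104 102 101 101 102 102 102 101 83 100 102
```

The roll now stands square but against the end plate, at about (0.534,0.189). I had been gripping about 25 mm too far in +y, with a finger in the core. The fingers clear the 30 mm plate at TCP z=0.047, so I'll re-grip centred there.

```bash
python3 -m handwheel '[[0.093,[-0.003,-0.0245,-0.02],0],[0.093,[-0.003,-0.0245,-0.06],0],[0.093,[-0.003,-0.0245,-0.1],0],[0.093,[-0.003,-0.0245,-0.14],0],[0.093,[-0.003,-0.0245,-0.165],0]]' && python3 -m handwheel '[[0.093,[0,0,-0.006],0],[0.093,[0,0,-0.0115],0],[0,[0,0,-0.0115],0],[0,[0,0,-0.0115],0],[0,[0,0,-0.0115],0]]' 20 && python3 -m handwheel '[[0.0,[0,0,0],0],[0,[0,0,0],0],[0,[0,0,0],0],[0,[0,0,0],0],[0,[0,0,0],0]]' && python3 -m handwheel '[[0.0,[0,0,0],0],[0,[0,0,0],0],[0,[0,0,0],0],[0,[0,0,0],0],[0,[0,0,0],0]]' 25
```

```text
time_s: 17.2
position: [0.5316, 0.1881, 0.0538]
eef_rot: [[-0.996, 0.095, -0.005], [0.095, 0.996, -0.002], [0.005, -0.003, -1.0]]
wrist_force: [0.2, 0.1, 0.7]
opening: 0.0928
gripper_force: 0.0
time_s: 17.62
position: [0.535, 0.1895, 0.0485]
eef_rot: [[-0.996, 0.095, 0.002], [0.095, 0.996, 0.001], [-0.002, 0.001, -1.0]]
wrist_force: [-0.2, -1.2, -0.9]
opening: 0.0773
gripper_force: 0.0
time_s: 18.03
position: [0.5343, 0.1893, 0.0474]
eef_rot: [[-0.996, 0.095, 0.0], [0.095, 0.996, 0.0], [-0.0, 0.0, -1.0]]
wrist_force: [-0.2, 0.5, 0.5]
opening: 0.0442
gripper_force: 0.0
time_s: 18.45
position: [0.5343, 0.1892, 0.0471]
eef_rot: [[-0.996, 0.095, 0.0], [0.095, 0.996, -0.0], [-0.0, -0.0, -1.0]]
wrist_force: [-0.9, 0.1, 1.6]
opening: 0.0356
gripper_force: 25.0
```

```bash
python3 -m handwheel '[[0,[0,0,0.01],0],[0,[0,0,0.05],0],[0,[0,0,0.09],0],[0,[0,0,0.13],0],[0,[0,0,0.17],0]]' && python3 -m handwheel '[[0,[0.005,-0.02,0.035],0.04],[0,[0.015,-0.05,0.055],0.08],[0,[0.025,-0.085,0.055],0.12],[0,[0.035,-0.12,0.055],0.16],[0,[0.045,-0.158,0.055],0.18]]' && python3 -m handwheel '[[0,[0.01,-0.035,0],0],[0,[0.02,-0.07,0],0],[0,[0.03,-0.105,0],0],[0,[0.04,-0.14,0],0],[0,[0.048,-0.169,0],0]]' && python3 -m handwheel '[[0,[0,0,-0.01],0],[0,[0,0,-0.01],0],[0,[0,0,-0.01],0]]' ; python3 - <<'E'
from h import *
w=cams.camera_info("wrist");s=ctrl.observe();a=cams.capture("wrist");cv2.imwrite("pics/n4.png",a)
R=s["eef_rot"];print(s["position"],s["opening"],np.degrees(np.arctan2(-R[1,0],-R[0,0])))
b=cv2.bilateralFilter(a,9,25,5);l=cv2.cvtColor(b,cv2.COLOR_BGR2LAB);h=cv2.cvtColor(b,cv2.COLOR_BGR2HSV)
for c in (275,290,314,335,350): print(c,[ "%d:%d/%d"%(r,l[r,c-2:c+3,0].mean(),h[r,c-2:c+3,1].mean()) for r in range(212,254,3)])
for r in (190,205,250,275): print(r,[ "%d:%d/%d"%(c,l[r,c,0],h[r,c,1]) for c in list(range(250,290,3))+list(range(338,380,3))])
E
```

```text
time_s: 18.87
position: [0.5336, 0.189, 0.2195]
eef_rot: [[-0.996, 0.095, -0.0], [0.095, 0.996, -0.0], [0.0, -0.0, -1.0]]
wrist_force: [0.1, 0.1, -0.8]
opening: 0.0354
gripper_force: 25.0
time_s: 19.28
position: [0.5792, 0.0304, 0.2735]
eef_rot: [[-0.996, -0.089, 0.001], [-0.089, 0.996, 0.001], [-0.001, 0.0, -1.0]]
wrist_force: [0.6, -0.8, -1.6]
opening: 0.0353
gripper_force: 25.0
time_s: 19.7
position: [0.627, -0.1408, 0.2727]
eef_rot: [[-0.996, -0.084, -0.0], [-0.084, 0.996, -0.001], [0.0, -0.001, -1.0]]
wrist_force: [0.5, -0.0, -1.5]
opening: 0.0357
gripper_force: 25.0
time_s: 19.95
position: [0.6264, -0.1369, 0.2618]
eef_rot: [[-0.996, -0.085, -0.002], [-0.085, 0.996, 0.001], [0.002, 0.001, -1.0]]
wrist_force: [0.6, 1.2, -1.0]
opening: 0.0356
gripper_force: 25.0
[ 0.62644588 -0.13694     0.26183697] 0.03556478804227625 4.895284657020137
275 ['212:163/52', '215:161/53', '218:161/60', '221:161/60', '224:136/76', '227:143/78', '230:148/77', '233:154/78', '236:158/79', '239:161/79', '242:164/79', '245:167/79', '248:169/79', '251:170/79']
290 ['212:189/1', '215:189/0', '218:189/0', '2
[... 1588 characters left out ...]
:171/80', '271:170/79', '274:170/79', '277:170/78', '280:170/78', '283:170/79', '286:169/80', '289:169/80', '338:163/80', '341:163/79', '344:161/80', '347:160/81', '350:159/81', '353:159/80', '356:158/81', '359:157/80', '362:158/80', '365:151/82', '368:102/85', '371:163/89', '374:159/88', '377:158/89']
275 ['250:157/89', '253:157/89', '256:158/88', '259:159/86', '262:160/88', '265:181/82', '268:180/81', '271:180/80', '274:179/80', '277:178/81', '280:179/81', '283:179/81', '286:178/81', '289:178/82', '338:172/81', '341:172/81', '344:172/81', '347:172/81', '350:171/80', '353:170/81', '356:170/81', '359:170/81', '362:170/81', '365:171/82', '368:104/88', '371:103/87', '374:105/85', '377:102/87']
```

The roll is held square and centred (columns 264–366, flat front edge). I'll descend slowly, watching force.

```bash
python3 -m handwheel '[[0,[0,-0.0015,-0.008],0],[0,[0,-0.0015,-0.016],0],[0,[0,-0.0015,-0.024],0],[0,[0,-0.0015,-0.028],0],[0,[0,-0.0015,-0.03],0]]'; python3 -m handwheel '[[0,[0,0,-0.003],0],[0,[0,0,-0.006],0],[0,[0,0,-0.009],0],[0,[0,0,-0.012],0],[0,[0,0,-0.015],0]]'
```

```text
time_s: 20.42
position: [0.6267, -0.1387, 0.2309]
eef_rot: [[-0.996, -0.086, -0.002], [-0.086, 0.996, 0.0], [0.002, 0.0, -1.0]]
wrist_force: [-0.9, 0.2, -1.3]
opening: 0.0355
gripper_force: 25.0
time_s: 20.83
position: [0.6276, -0.1391, 0.2172]
eef_rot: [[-0.996, -0.085, 0.001], [-0.085, 0.996, 0.0], [-0.001, 0.0, -1.0]]
wrist_force: [0.5, 0.9, 1.8]
opening: 0.0356
gripper_force: 25.0
```

```bash
python3 -m handwheel '[[0,[0,0,-0.003],0],[0,[0,0,-0.006],0],[0,[0,0,-0.009],0],[0,[0,0,-0.012],0],[0,[0,0,-0.015],0]]'
```

```text
time_s: 21.25
position: [0.6272, -0.1395, 0.2019]
eef_rot: [[-0.996, -0.085, -0.0], [-0.085, 0.996, -0.0], [0.0, -0.0, -1.0]]
wrist_force: [0.1, -0.5, 2.7]
opening: 0.0355
gripper_force: 25.0
```

```bash
python3 -m handwheel '[[0,[0,0,-0.003],0],[0,[0,0,-0.006],0],[0,[0,0,-0.009],0]]'
```

```text
time_s: 21.5
position: [0.627, -0.1393, 0.1928]
eef_rot: [[-0.996, -0.085, -0.0], [-0.085, 0.996, -0.0], [0.0, -0.0, -1.0]]
wrist_force: [-1.3, -0.2, 3.3]
opening: 0.036
gripper_force: 25.0
```

```bash
python3 -m handwheel '[[0,[0,0,-0.003],0],[0,[0,0,-0.006],0],[0,[0,0,-0.009],0]]'; python3 -m handwheel '[[0,[0,0,-0.003],0],[0,[0,0,-0.006],0],[0,[0,0,-0.006],0]]'
```

```text
time_s: 21.75
position: [0.6269, -0.1393, 0.1837]
eef_rot: [[-0.996, -0.085, -0.001], [-0.085, 0.996, 0.0], [0.001, 0.0, -1.0]]
wrist_force: [-1.0, -0.7, 1.5]
opening: 0.0355
gripper_force: 25.0
time_s: 22.0
position: [0.6267, -0.1392, 0.1773]
eef_rot: [[-0.996, -0.085, -0.001], [-0.085, 0.996, 0.0], [0.001, 0.0, -1.0]]
wrist_force: [-2.4, 0.2, 1.3]
opening: 0.0354
gripper_force: 25.0
```

```bash
python3 -m handwheel '[[0,[0,0,-0.003],0],[0,[0,0,-0.006],0],[0,[0,0,-0.009],0],[0,[0,0,-0.012],0],[0,[0,0,-0.015],0]]'; python3 -m handwheel '[[0,[0,0,-0.003],0],[0,[0,0,-0.006],0],[0,[0,0,-0.009],0],[0,[0,0,-0.012],0],[0,[0,0,-0.015],0]]'
```

```text
time_s: 22.42
position: [0.6271, -0.1393, 0.1627]
eef_rot: [[-0.996, -0.085, -0.0], [-0.085, 0.996, -0.0], [0.0, 0.0, -1.0]]
wrist_force: [-2.4, -1.2, 0.6]
opening: 0.0357
gripper_force: 25.0
time_s: 22.83
position: [0.6271, -0.1393, 0.1478]
eef_rot: [[-0.996, -0.085, -0.0], [-0.085, 0.996, 0.0], [0.0, 0.0, -1.0]]
wrist_force: [-1.8, 0.4, 0.8]
opening: 0.0359
gripper_force: 25.0
```

```bash
python3 -m handwheel '[[0,[0,0,-0.003],0],[0,[0,0,-0.006],0],[0,[0,0,-0.009],0],[0,[0,0,-0.012],0],[0,[0,0,-0.014],0]]'
```

```text
time_s: 23.25
position: [0.6271, -0.1392, 0.1337]
eef_rot: [[-0.996, -0.085, -0.0], [-0.085, 0.996, 0.0], [0.0, 0.0, -1.0]]
wrist_force: [-1.7, -0.4, 0.9]
opening: 0.0355
gripper_force: 25.0
```

```bash
python3 -m handwheel '[[0.07,[0,0,0],0],[0.07,[0,0,0],0],[0.07,[0,0,0],0],[0.07,[0,0,0],0],[0.07,[0,0,0],0]]'; python3 -m handwheel '[[0.07,[0,0,0.01],0],[0.07,[0,0,0.03],0],[0.07,[0,0,0.06],0],[0.07,[0,0,0.1],0],[0.07,[0,0,0.14],0]]';  python3 -m handwheel '[[0.093,[-0.01,0.03,0],0],[0.093,[-0.02,0.06,0],0],[0.093,[-0.03,0.1,0],0],[0.093,[-0.04,0.13,0],0],[0.093,[-0.04,0.16,0],-0.08]]'
python3 - <<'E'
from h import *
a=cams.capture("top"); s=cams.camera_info("top"); cv2.imwrite("pics/t2.png",a)
old=cv2.imread("pics/top.png")
d=cv2.absdiff(a,old).max(2)
for nm,P in [("mouth",(.627,-.138,.195)),("seat",(.425,-.157,.05)),("usedcradle",(.534,.19,.06))]: print(nm,np.round(proj(s,P)))
print("track diff");
for r in range(160,282,4): print(r,' '.join("%3d"%x for x in d[r,436:470:3]),'|',' '.join("%3d"%x for x in cv2.cvtColor(a,cv2.COLOR_BGR2HSV)[r,436:470:3,1]))
E
```

```text
time_s: 23.67
position: [0.6275, -0.1393, 0.1343]
eef_rot: [[-0.996, -0.085, 0.001], [-0.085, 0.996, -0.0], [-0.001, -0.0, -1.0]]
wrist_force: [0.6, -0.3, 0.1]
opening: 0.0641
gripper_force: 0.0
time_s: 24.08
position: [0.6266, -0.1391, 0.276]
eef_rot: [[-0.996, -0.085, -0.001], [-0.085, 0.996, 0.0], [0.001, 0.0, -1.0]]
wrist_force: [1.0, -0.1, -0.4]
opening: 0.0701
gripper_force: 0.0
time_s: 24.5
position: [0.5854, 0.0222, 0.2754]
eef_rot: [[-1.0, -0.007, 0.0], [-0.007, 1.0, 0.0], [-0.0, 0.0, -1.0]]
wrist_force: [0.7, 0.6, -0.4]
opening: 0.0924
gripper_force: 0.0
mouth [454. 186.]
seat [452. 265.]
usedcradle [330. 228.]
track diff
160  53  28  68  34  33  21   1   1   2   1   2   1 |  52  52  53  52  49  69 111 108 113 110 115 111
164  53  22  16  28  34  40   2   1   1   1   1   1 |  53  50  52  48  50  52  25  40  12  12 108 114
168  48  41  50  53  85  78  15   2   1   1   2   1 |  52  55  49  48  49  50  15  12  15  14  99 112
172  51  81  67  41  32  26  26   1   1   0   2   2 |  51  49  51  51  47  46  36  10  11  21  85 106
176  50  82  79  56  73  27  34   1   1   1   1   1 
[... 2001 characters left out ...]
17 122 101  92  72  46  13  49  57  51 |  53  89  94  82  59  53  52  51  49  51  50  53
260  82  34  34  84 101  92  76  61  31  52  52  49 |  96  89  55  54  53  51  51  54  55  51  51  53
264 102  17  35  81 100  98  75  54  43  27  48  45 |  88  52  52  48  53  54  53  49  54  51  53  55
268  69  11  35  98 100  94  84  49  25  46  55  43 |  55  51  52  53  54  53  53  52  52  51  53  53
272 104  74  10  94  23  33  37  50  33  51  51  48 |  53  52  52  53  52  52  52  49  51  51  52  51
276 109 105  90  34  40  35  21  15  32  51  53  49 |  45  52  53  52  51  50  51  52  52  52  50  53
280 119 106 103  93  82  80  71  61  57  55  48  50 |  50  53  50  51  57  55  52  49  50  51  52  49
```

```bash
python3 - <<'E'
from h import *
a=cams.capture("scene"); s=cams.camera_info("scene"); cv2.imwrite("pics/s2.png",a)
old=cv2.imread("pics/scene.png"); d=cv2.absdiff(a,old).max(2)
ax=np.array([np.cos(.084),np.sin(.084)]); m=np.array([.627,-.138])
o=m-ax*.095   # magazine origin
def P(x,z): return (*(o+ax*x),z)
print("seat",np.round(proj(s,P(-.105,.055))),"mouth",np.round(proj(s,P(.095,.198))),"exp px dia",60)
print("stop",np.round(proj(s,P(-.14,.05))),"mid",np.round(proj(s,P(-.04,.1))))
for r in range(225,395,6): print(r,' '.join("%3d"%x for x in d[r,380:492:5]),"|",' '.join("%3d"%x for x in cv2.cvtColor(a,cv2.COLOR_BGR2HSV)[r,380:492:5,1]))
E
```

```text
seat [405. 362.] mouth [463. 268.] exp px dia 60
stop [395. 373.] mid [425. 331.]
225   7  15  12   9   7  26  11  11  11   9  12  14  13  10  11  12  11  10  13  11  11  10   9 |  91   6   7  54 125  51   3   6   7   6   4   4   6   7   6  10   6   7   4   6   6   7   4
231  14  13  10  17  52  37  52  54  38  10   8   7   8  13  10  13   9  12   9  10  10  15  15 |  81 140 129 132 136 126 101  84  35   6   9   8   6   8  10   7   4   1   4   6   6   7  10
237  72  83  65  65  80  94  96  93  94  97  23  14  11  10   8   8  13  11  13  11  13  11  13 |   6   5  68 129  25   5   9   5   5   5   6   7   6   3  11   4   4   4   9   4   6   6   3
243  83  75  49  59  91  90  95  92  91  98  70   9   7  10  12  12  10  11   4  10  14  13  10 |   8   4  79 116   8   2   4   6   7   7   5   3  18 126  20   7   6   7   7   9   6  11   7
249  33   9  12  11   5  60   8  31  85  91   2   9  15   5  12   1  11  12  12   9   7  18   7 |   9   8  17   5   4   7   4   7   6   8   5   3   9 128 134  46   4   6   4   6   9   7   6
255   2  12   4  14   8   6  39  44  82  74  73  34  13   6   3   7 
[... 3791 characters left out ...]
   9  14   6  11   3  15   9   7   6 |  87  11  21  17  19  41  25  20  93  84  86  86  88  92 122 118 127 127 129   6   3   3   2
381  10  11  13  12   5   5  10   7   8   8  11  10   8   7   8   9   8  16   7  14   7   5   6 |  89  88  80  19  26  23  20  43  86  86  87  90 102 123  13   2   4  13 100 151   3   2   1
387  10   8  12  14   6   7   2   7  12   9  12  10   8  10  10   7  10  10  13  11  11   9  12 |  86  85  84  88  91  21  25  20  21  83  85 123 130   3   3   3   3   4  32   5 157 144  22
393   9   8   9  12   9  11  10  13   9  10   7   9   8  16   7   6   8   9   6  11  12   9   9 |  84  88  86  84  92  91  85  13  87  89 126 119 126   5   4   3   4   4   5   6   3 154 157
```

The used roll shows at the front seat in the scene view (colour change around (405,358)) and the tower is unchanged, so the flap has shut. Next is the new roll: go above it and measure.

```bash
python3 -m handwheel '[[0.093,[-0.005,0.04,0],-0.03],[0.093,[-0.01,0.08,0],-0.06],[0.093,[-0.016,0.12,0],-0.088],[0.093,[-0.022,0.16,0],-0.088],[0.093,[-0.028,0.2,-0.01],-0.088]]'; python3 -m handwheel '[[0.093,[-0.005,0.04,0],0],[0.093,[-0.01,0.08,-0.01],0],[0.093,[-0.014,0.108,-0.015],0],[0.093,[-0.014,0.108,-0.015],0],[0.093,[-0.014,0.108,-0.015],0]]'
python3 - <<'E'
from h import *
w=cams.camera_info("wrist");a=cams.capture("wrist");cv2.imwrite("pics/n5.png",a)
b=cv2.bilateralFilter(a,9,25,5);h=cv2.cvtColor(b,cv2.COLOR_BGR2HSV);l=cv2.cvtColor(b,cv2.COLOR_BGR2LAB)
print(ctrl.observe()["position"],np.round(proj(w,(.545,.33,.053))))
for r in range(150,284,6): print(r,' '.join("%d/%d"%(l[r,c,0],h[r,c,1]) for c in range(262,370,4)))
E
```

```text
time_s: 25.02
position: [0.5601, 0.2221, 0.2665]
eef_rot: [[-0.996, 0.084, 0.004], [0.084, 0.997, 0.001], [-0.004, 0.002, -1.0]]
wrist_force: [-0.5, -0.6, 0.3]
opening: 0.0931
gripper_force: 0.0
time_s: 25.43
position: [0.5448, 0.33, 0.249]
eef_rot: [[-0.997, 0.079, -0.0], [0.079, 0.997, -0.0], [0.0, -0.0, -1.0]]
wrist_force: [0.4, -0.9, -0.7]
opening: 0.0927
gripper_force: 0.0
[0.5456004  0.32805414 0.24938755] [314. 216.]
150 168/90 171/89 174/86 175/87 172/88 174/88 171/89 170/89 168/90 172/90 177/86 175/87 168/91 171/90 174/87 176/86 175/87 175/87 173/88 172/87 169/90 168/89 168/89 168/89 168/88 165/89 167/90
156 170/89 173/88 170/89 168/90 168/90 169/90 171/90 172/88 174/89 173/88 170/89 169/91 175/87 175/87 174/87 176/86 175/86 175/87 173/86 173/87 168/90 167/91 168/90 168/90 168/89 166/90 169/90
162 170/89 170/89 171/89 171/90 171/89 170/90 170/90 171/90 171/89 170/89 171/90 173/89 174/89 172/90 171/89 172/87 168/90 170/89 170/89 168/89 167/91 168/91 168/89 167/90 167/90 168/89 170/89
168 168/91 170/89 174/88 170/90 168/91 169/91 169/91 172/88 168/90 168/90 171/90 173/89 171/8
[... 3191 characters left out ...]
110 82/110 89/109 90/111 88/110 87/107 87/109 92/105 104/88 105/87 103/90 104/88 101/90 97/91 169/90 169/87
270 103/87 101/88 99/91 101/89 101/87 100/86 145/114 145/114 146/114 146/114 146/114 147/114 147/113 101/91 101/90 103/89 103/89 101/90 103/89 103/89 103/89 103/90 104/88 102/90 174/87 169/87 169/87
276 100/89 99/88 100/89 101/88 99/90 145/113 144/113 144/113 144/113 144/113 145/115 146/113 148/114 100/91 101/91 101/90 103/89 103/89 102/91 101/90 104/88 104/88 103/89 102/88 88/92 165/91 168/89
282 99/91 102/87 102/87 103/87 103/85 102/85 146/114 145/115 145/115 146/114 146/113 148/114 101/90 102/90 102/91 103/89 103/87 105/87 103/89 99/92 100/91 102/87 101/88 94/88 168/89 166/90 166/90
```

```bash
python3 - <<'E'
from h import *
w=cams.camera_info("wrist")
for p in [(292.5,215,.0925),(336.5,215,.0925),(314,172,.058),(314,266.5,.058)]: print(plane(w,*p).round(4))
print(ctrl.observe()["position"])
E
```

```text
[0.5367 0.3128 0.0925]
[0.5394 0.3461 0.0925]
[0.5088 0.3314 0.058 ]
[0.5896 0.3247 0.058 ]
[0.5456004  0.32805414 0.24938755]
```

```bash
python3 -m handwheel '[[0.093,[0.003,0,-0.03],0],[0.093,[0.003,0,-0.07],0],[0.093,[0.003,0,-0.11],0],[0.093,[0.003,0,-0.15],0],[0.093,[0.003,0,-0.18],0]]' && python3 -m handwheel '[[0.093,[0,0,-0.008],0],[0.093,[0,0,-0.012],0],[0,[0,0,-0.012],0],[0,[0,0,-0.012],0],[0,[0,0,-0.012],0]]' 20 && python3 -m handwheel '[[0.0,[0,0,0],0],[0,[0,0,0],0],[0,[0,0,0],0],[0,[0,0,0],0],[0,[0,0,0],0]]' && python3 -m handwheel '[[0.0,[0,0,0],0],[0,[0,0,0],0],[0,[0,0,0],0],[0,[0,0,0],0],[0,[0,0,0],0]]' 25
```

```text
time_s: 25.9
position: [0.5489, 0.3256, 0.0673]
eef_rot: [[-0.996, 0.085, -0.0], [0.085, 0.996, -0.002], [-0.0, -0.002, -1.0]]
wrist_force: [-0.6, -0.3, 0.1]
opening: 0.0932
gripper_force: 0.0
time_s: 26.32
position: [0.5495, 0.3291, 0.0593]
eef_rot: [[-0.997, 0.083, 0.003], [0.083, 0.997, 0.002], [-0.003, 0.002, -1.0]]
wrist_force: [0.4, -0.0, -0.3]
opening: 0.0776
gripper_force: 0.0
time_s: 26.73
position: [0.5482, 0.3289, 0.0573]
eef_rot: [[-0.997, 0.083, 0.0], [0.083, 0.997, 0.0], [-0.0, 0.0, -1.0]]
wrist_force: [-0.2, -0.7, -0.2]
opening: 0.0443
gripper_force: 0.0
time_s: 27.15
position: [0.5482, 0.3287, 0.0571]
eef_rot: [[-0.997, 0.083, 0.0], [0.083, 0.997, -0.0], [-0.0, -0.0, -1.0]]
wrist_force: [0.2, 0.5, 0.6]
opening: 0.0358
gripper_force: 24.8
```

```bash
python3 -m handwheel '[[0,[0,0,0.01],0],[0,[0,0,0.05],0],[0,[0,0,0.09],0],[0,[0,0,0.13],0],[0,[0,0,0.17],0]]' && python3 -m handwheel '[[0,[0.003,-0.02,0.035],0.04],[0,[0.01,-0.055,0.05],0.08],[0,[0.016,-0.093,0.05],0.12],[0,[0.022,-0.131,0.05],0.168],[0,[0.028,-0.17,0.05],0.168]]' && python3 -m handwheel '[[0,[0.006,-0.038,0],0],[0,[0.012,-0.076,0],0],[0,[0.018,-0.114,0],0],[0,[0.024,-0.152,0],0],[0,[0.03,-0.19,0],0]]' && python3 -m handwheel '[[0,[0.006,-0.036,0],0],[0,[0.012,-0.072,0],0],[0,[0.018,-0.1,0],0],[0,[0.021,-0.108,0],0],[0,[0.021,-0.108,0],0]]' && python3 -m handwheel '[[0,[0,0,0],0],[0,[0,0,0],0],[0,[0,0,0],0]]'; python3 - <<'E'
from h import *
w=cams.camera_info("wrist");s=ctrl.observe();a=cams.capture("wrist");cv2.imwrite("pics/n6.png",a)
R=s["eef_rot"];p=s["position"];print(p,s["opening"],np.degrees(np.arctan2(-R[1,0],-R[0,0])))
b=cv2.bilateralFilter(a,9,25,5);l=cv2.cvtColor(b,cv2.COLOR_BGR2LAB);h=cv2.cvtColor(b,cv2.COLOR_BGR2HSV)
for c in (275,290,314,335,350): print(c,[ "%d:%d/%d"%(r,l[r,c-2:c+3,0].mean(),h[r,c-2:c+3,1].mean()) for r in range(194,240,3)])
for r in (170,185,230,250): print(r,[ "%d:%d/%d"%(c,l[r,c,0],h[r,c,1]) for c in list(range(250,290,3))+list(range(338,380,3))])
E
```

```text
time_s: 27.57
position: [0.5477, 0.3283, 0.2294]
eef_rot: [[-0.997, 0.083, -0.001], [0.083, 0.997, -0.0], [0.0, -0.0, -1.0]]
wrist_force: [-0.1, 1.1, -1.3]
opening: 0.0363
gripper_force: 24.8
time_s: 27.98
position: [0.5759, 0.1572, 0.2782]
eef_rot: [[-0.996, -0.089, 0.001], [-0.089, 0.996, 0.0], [-0.001, 0.0, -1.0]]
wrist_force: [1.3, 0.3, -2.5]
opening: 0.036
gripper_force: 24.8
time_s: 28.4
position: [0.6057, -0.0331, 0.2777]
eef_rot: [[-0.996, -0.085, -0.0], [-0.085, 0.996, 0.0], [-0.0, 0.0, -1.0]]
wrist_force: [-0.2, -0.1, -2.2]
opening: 0.0357
gripper_force: 24.8
time_s: 28.82
position: [0.6269, -0.1426, 0.2772]
eef_rot: [[-0.997, -0.081, -0.0], [-0.081, 0.997, -0.001], [0.0, -0.001, -1.0]]
wrist_force: [1.4, -0.0, -2.2]
opening: 0.0358
gripper_force: 24.8
time_s: 29.07
position: [0.6271, -0.137, 0.2772]
eef_rot: [[-0.996, -0.088, -0.0], [-0.088, 0.996, 0.001], [0.0, 0.001, -1.0]]
wrist_force: [0.2, -0.6, -1.6]
opening: 0.0359
gripper_force: 24.8
[ 0.6270775  -0.13699275  0.27720253] 0.035925877992778785 5.036312687428797
275 ['194:89/16', '197:89/13', '200:114/39', '203:134/57
[... 2003 characters left out ...]
1', '277:151/110', '280:151/112', '283:151/110', '286:150/111', '289:150/110', '338:144/111', '341:144/113', '344:142/112', '347:143/112', '350:142/112', '353:142/113', '356:142/112', '359:141/114', '362:142/113', '365:143/113', '368:94/88', '371:162/88', '374:162/87', '377:162/88']
250 ['250:158/88', '253:159/88', '256:159/88', '259:159/88', '262:159/90', '265:160/102', '268:161/111', '271:162/112', '274:162/112', '277:162/114', '280:161/113', '283:160/113', '286:160/113', '289:160/113', '338:156/113', '341:156/113', '344:155/114', '347:154/114', '350:155/114', '353:155/114', '356:154/114', '359:153/114', '362:153/114', '365:153/114', '368:152/111', '371:159/94', '374:159/90', '377:162/88']
```

```bash
python3 -m handwheel '[[0,[0,0,-0.008],0],[0,[0,0,-0.016],0],[0,[0,0,-0.024],0],[0,[0,0,-0.03],0],[0,[0,0,-0.035],0]]'; python3 -m handwheel '[[0,[0,0,-0.003],0],[0,[0,0,-0.006],0],[0,[0,0,-0.009],0],[0,[0,0,-0.012],0],[0,[0,0,-0.015],0]]';  python3 -m handwheel '[[0,[0,0,-0.003],0],[0,[0,0,-0.006],0],[0,[0,0,-0.009],0],[0,[0,0,-0.012],0],[0,[0,0,-0.015],0]]'
```

```text
time_s: 29.53
position: [0.6268, -0.1391, 0.2407]
eef_rot: [[-0.996, -0.085, -0.001], [-0.085, 0.996, 0.0], [0.001, 0.0, -1.0]]
wrist_force: [0.1, -0.1, -1.6]
opening: 0.0358
gripper_force: 24.8
time_s: 29.95
position: [0.6275, -0.1392, 0.2272]
eef_rot: [[-0.996, -0.085, 0.001], [-0.085, 0.996, 0.0], [-0.001, -0.0, -1.0]]
wrist_force: [0.5, 0.2, 0.6]
opening: 0.0358
gripper_force: 24.8
time_s: 30.37
position: [0.6273, -0.1395, 0.212]
eef_rot: [[-0.996, -0.085, 0.0], [-0.085, 0.996, -0.0], [-0.0, -0.0, -1.0]]
wrist_force: [-0.3, -0.2, 3.0]
opening: 0.0357
gripper_force: 24.8
```

```bash
python3 -m handwheel '[[0,[0,0,-0.003],0],[0,[0,0,-0.006],0],[0,[0,0,-0.009],0],[0,[0,0,-0.012],0],[0,[0,0,-0.015],0]]'; python3 -m handwheel '[[0,[0,0,-0.003],0],[0,[0,0,-0.006],0],[0,[0,0,-0.009],0],[0,[0,0,-0.012],0],[0,[0,0,-0.015],0]]'
```

```text
time_s: 30.78
position: [0.6268, -0.1393, 0.1967]
eef_rot: [[-0.996, -0.085, -0.001], [-0.085, 0.996, 0.0], [0.001, 0.0, -1.0]]
wrist_force: [-2.5, -0.1, 3.6]
opening: 0.0356
gripper_force: 24.8
time_s: 31.2
position: [0.6269, -0.1393, 0.1817]
eef_rot: [[-0.996, -0.085, -0.001], [-0.085, 0.996, -0.0], [0.001, 0.0, -1.0]]
wrist_force: [-3.6, -0.0, 2.6]
opening: 0.0358
gripper_force: 24.8
```

```bash
python3 -m handwheel '[[0,[0,0,-0.003],0],[0,[0,0,-0.006],0],[0,[0,0,-0.009],0],[0,[0,0,-0.012],0],[0,[0,0,-0.015],0]]'; python3 -m handwheel '[[0,[0,0,-0.003],0],[0,[0,0,-0.006],0],[0,[0,0,-0.009],0],[0,[0,0,-0.012],0],[0,[0,0,-0.015],0]]'
```

```text
time_s: 31.62
position: [0.6271, -0.1392, 0.1667]
eef_rot: [[-0.996, -0.085, -0.0], [-0.085, 0.996, 0.0], [0.0, 0.0, -1.0]]
wrist_force: [-2.6, -0.3, 1.3]
opening: 0.0358
gripper_force: 24.8
time_s: 32.03
position: [0.6273, -0.1393, 0.1518]
eef_rot: [[-0.996, -0.085, 0.0], [-0.085, 0.996, 0.0], [-0.0, 0.0, -1.0]]
wrist_force: [-2.6, 0.2, 0.0]
opening: 0.036
gripper_force: 24.8
```

```bash
python3 -m handwheel '[[0,[0,0,-0.003],0],[0,[0,0,-0.006],0],[0,[0,0,-0.009],0],[0,[0,0,-0.012],0],[0,[0,0,-0.015],0]]'; python3 -m handwheel '[[0,[0,0,-0.003],0],[0,[0,0,-0.005],0],[0,[0,0,-0.005],0]]'
```

```text
time_s: 32.45
position: [0.6273, -0.1392, 0.1368]
eef_rot: [[-0.996, -0.085, 0.0], [-0.085, 0.996, -0.0], [-0.0, -0.0, -1.0]]
wrist_force: [-2.4, 0.2, -0.7]
opening: 0.0361
gripper_force: 24.8
time_s: 32.7
position: [0.627, -0.1392, 0.1316]
eef_rot: [[-0.996, -0.085, -0.001], [-0.085, 0.996, 0.0], [0.001, 0.0, -1.0]]
wrist_force: [-1.6, -0.1, -2.4]
opening: 0.0358
gripper_force: 24.8
```

Release, wait, rise and retreat clear of the views. Then check.

```bash
python3 -m handwheel '[[0.07,[0,0,0],0],[0.07,[0,0,0],0],[0.07,[0,0,0],0],[0.07,[0,0,0],0],[0.07,[0,0,0],0]]'; python3 -m handwheel '[[0.07,[0,0,0],0],[0.07,[0,0,0],0],[0.07,[0,0,0],0],[0.07,[0,0,0],0],[0.07,[0,0,0],0]]'; python3 -m handwheel '[[0.07,[0,0,0.01],0],[0.07,[0,0,0.03],0],[0.07,[0,0,0.06],0],[0.07,[0,0,0.1],0],[0.07,[0,0,0.14],0]]';  python3 -m handwheel '[[0.07,[-0.01,0.04,0],0],[0.07,[-0.02,0.08,0],0],[0.07,[-0.03,0.12,0],0],[0.07,[-0.04,0.16,0],0],[0.07,[-0.05,0.2,0],0]]'; python3 -m handwheel '[[0.07,[-0.01,0.04,0],0],[0.07,[-0.02,0.08,0],0],[0.07,[-0.03,0.12,0],0],[0.07,[-0.04,0.16,0],0],[0.07,[-0.05,0.2,0],0]]'; python3 -m handwheel '[[0.07,[-0.01,0.04,0],0],[0.07,[-0.02,0.08,0],0],[0.07,[-0.03,0.12,0],0],[0.07,[-0.03,0.12,0],0],[0.07,[-0.03,0.12,0],0]]'
python3 - <<'E'
from h import *
for n in("top","scene"):
    a=cams.capture(n); cv2.imwrite("pics/%s_end.png"%n,a); old=cv2.imread("pics/%s.png"%n); s=cams.camera_info(n)
    d=cv2.absdiff(a,old).max(2); h=cv2.cvtColor(a,cv2.COLOR_BGR2HSV)[...,1]
    ax=np.array([np.cos(.084),np.sin(.084)]);o=np.array([.627,-.138])-ax*.095
    for nm,x,z in [("seat1",-.105,.055),("seat2",-.035,.087),("mouth",.095,.195)]: print(n,nm,np.round(proj(s,(*(o+ax*x),z))))
    R=(range(160,286,5),range(432,476,3)) if n=="top" else (range(240,385,5),range(384,490,4))
    for r in R[0]: print(r,''.join(('#' if h[r,c]>55 else 'o') if d[r,c]>22 else '.' for c in R[1]))
E
```

```text
time_s: 33.12
position: [0.6276, -0.1392, 0.1324]
eef_rot: [[-0.996, -0.085, 0.001], [-0.085, 0.996, -0.0], [-0.001, -0.0, -1.0]]
wrist_force: [-1.2, -0.0, 0.3]
opening: 0.0646
gripper_force: 0.0
time_s: 33.53
position: [0.6272, -0.1393, 0.1321]
eef_rot: [[-0.996, -0.085, 0.0], [-0.085, 0.996, -0.0], [-0.0, -0.0, -1.0]]
wrist_force: [0.2, -0.7, 0.4]
opening: 0.0698
gripper_force: 0.0
time_s: 33.95
position: [0.6266, -0.1392, 0.2739]
eef_rot: [[-0.996, -0.085, -0.001], [-0.085, 0.996, 0.0], [0.001, 0.0, -1.0]]
wrist_force: [1.2, -0.4, 0.9]
opening: 0.0705
gripper_force: 0.0
time_s: 34.37
position: [0.5765, 0.0623, 0.2732]
eef_rot: [[-0.996, -0.085, 0.001], [-0.085, 0.996, 0.0], [-0.001, 0.0, -1.0]]
wrist_force: [0.1, 1.3, -0.1]
opening: 0.07
gripper_force: 0.0
time_s: 34.78
position: [0.5264, 0.2625, 0.2731]
eef_rot: [[-0.996, -0.085, 0.001], [-0.085, 0.996, 0.0], [-0.001, 0.0, -1.0]]
wrist_force: [0.8, -0.3, -0.0]
opening: 0.0697
gripper_force: 0.0
time_s: 35.2
position: [0.4957, 0.3835, 0.2725]
eef_rot: [[-0.996, -0.09, -0.0], [-0.09, 0.996, 0.001], [0.0, 0.001, -1.0]]
wrist_force: 
[... 938 characters left out ...]
 ...........................
280 ...........................
285 ...........................
290 ...........................
295 ...........................
300 ...........................
305 ...........................
310 ...........................
315 ...........................
320 .........#.#...............
325 ........######o............
330 ........#####.#............
335 .......#####o..............
340 .......#####o..............
345 .....######o...............
350 ....#######................
355 ...#####o#.................
360 ..#####oo..................
365 ..####oo...................
370 ...o##o....................
375 .....o.....................
380 ...........................
```

Both rolls lie in the track at the seats, and the mouth looks unchanged with the flap shut. Handing in.

```bash
python3 -c "
from workcell import ctrl
print(ctrl.hand_in())"
```

```text
the job is handed in; nothing more can be done
None
```

I handed the job in at about 35 s: camera checks show the used roll at the front stop, the new roll behind it and the flap shut. My first push of the used roll was too fast and twisted it in the grip (up to about 40 N at the wrist). Setting it back on the cradle pressed about 76 N, under the 120 N limit, and I then re-gripped it and pushed both rolls through slowly.

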